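Wedge the rocking frame tracer tight

TASK

The frame tracer rocks on the worktop because one of its levelling feet has seized too short; a steel wedge has been pushed loosely under that foot. Take the mallet from the tool mat and knock the wedge in with a series of light taps on its thick end, drawing the mallet back after each, until it sits tight and a light tap no longer moves it on, without lifting the tracer out of level. Then lay the mallet gently back on the mat, and leave the other things where they are.

Things in the scene. Friction and masses are not known exactly. Their poses are not given: they have to be found in the camera images.
- tracer: White bench instrument, casing 260 (x) x 220 (y) x 100 mm, with a square well, clamp bars and stylus on top, on four rubber levelling feet: underside of the casing 24 mm, top 124 mm above the worktop. About 5.5 kg; it does not slide, but overdriving the wedge tips it up over its two front feet. Origin: on the worktop under the casing's centre; z up, -x its front, with the keys.
- short_foot (a point): Point on the casing's underside (24 mm above the worktop) over the short foot, at the tracer's corner x = +100, y = -85 mm. The foot is a 28 mm square pad, parallel to the casing. Its clearance over the worktop differs from case to case, 7 to 14 mm, and is not measured.
- wedge: Plain dark steel levelling wedge lying on the worktop at the tracer's -y side, its thin end a little way under the short foot: 125 long, 40 wide, its upper face rising evenly from 2 mm thick at the thin end to 22 mm at the thick end; 450 g. Origin: centre of its underside; +x points along it to the thin end, the way it is to be driven.
- wedge_butt (a point): Centre of the wedge's upright thick end (40 wide x 22 mm high), 11 mm above the worktop: the face to strike. The wedge slides on with about 3 N for 15 to 70 mm, till its slope meets the foot; then the push needed rises within some 3 mm of travel to 25 to 45 N, where it lifts the tracer. Struck with 10 to 16 N until it stays put, it is tight; blows over 30 N are too hard.
- mallet: Small bench mallet lying on its side on the mat, 244 mm long, 220 g: cylindrical head of 28 mm diameter and 76 mm length lying along y, its axis at x = +108 mm, with a flat white nylon face at each end (y = +38 and -38 mm); wooden handle along x to x = -122 mm. Origin: underside, at mid-length; all axes of head and handle lie 14 mm above it.
- mallet_grip (a point): Where to grip the handle, 63 mm from the head's axis, near the balance point: there the handle is 14 mm wide (y) and 18 mm high (z), centred on this point. It is that thin from x = -17 mm to the head (mallet's frame); behind that it is 22 mm wide and 28 mm high.
- mallet_face (a point): Centre of the mallet's +y face. The other face is the same.
- mat: Flat black rubber tool mat stuck to the worktop, 320 (x) x 220 (y) x 3 mm. Origin: centre of its underside.
- tray: Open clear plastic job tray, 200 x 150 x 45 mm; leave alone.
- glasses: Pair of black spectacles standing in the tray; leave alone.
- cleaner: Clear bottle of lens cleaner, 52 mm across, 130 mm high; leave alone.
- lens: Uncut round lens, 70 mm across, 10 mm thick, lying on the worktop; leave alone.
There are look-alikes about, which are no part of the job. Of the things shaped like the wedge, the steel one is meant.

How it is judged:
On the way, in this order (a step that is already met when the one before it is completed fails the run):
1. the held mallet lands a tap on the wedge (contact force between mallet and wedge above 0.15 N and contact force between the fingers and mallet above 2 N).
2. the mallet is drawn back off the wedge, which has moved on but is not yet tight (contact force between mallet and wedge below 0.1 N and distance of wedge from where it was at the start of the episode above 0.003 m and contact force between wedge and tracer below 1 N), for 0.1 s.
3. the wedge is tight under the foot, with the mallet off it (contact force between wedge and tracer above 4 N and contact force between mallet and wedge below 0.1 N), for 0.2 s.
At the end, for the whole second after the job is handed in: The wedge carries the short foot with more than 4 N, the tracer stands level within 0.008 rad, and the mallet lies flat and still on its side on the mat as at the start, its mid-length point within 130 mm along and 100 mm across of the mat's centre (contact force between wedge and tracer above 4 N and angle between tracer's own z axis and vertical below 0.008 rad and x of mallet in the frame of mat between -0.13 and 0.13 m and y of mallet in the frame of mat between -0.1 and 0.1 m and z of mallet in the frame of mat below 0.012 m and angle between mallet's own z axis and vertical below 0.15 rad and linear speed of mallet below 0.02 m/s and linear speed of wedge below 0.01 m/s); the robot touches nothing.
It fails at once if the tracer is lifted out of level by more than 0.008 rad (1.6 mm at the rear feet) (angle between tracer's own z axis and vertical above 0.008 rad).
It fails at once if a blow or push of the mallet on the wedge exceeds 35 N (contact force between mallet and wedge above 35 N).
It fails at once if the wedge is moved by hand instead of with the mallet (contact force between the fingers and wedge above 1 N).
It fails at once if the mallet is let go more than 25 mm above the mat (dropped) (contact force between the fingers and mallet below 0.5 N and z of mallet in the frame of mat above 0.028 m).
It fails at once if the tray, glasses, cleaner or lens is moved more than 20 mm (distance of any of tray, glasses, cleaner, lens from where it was at the start of the episode above 0.02 m).
It also fails if it takes over 48 s, if anything falls off the work surface, if the arm or the gripper's body presses on something with over 40 N, if the wrist force passes 120 N, or if a joint passes its speed limit or range.

ROBOT

A 7-joint arm with a two-finger parallel gripper is mounted at the origin on the work surface. World frame = base frame: x ahead of the robot, y to its left, z up, the work surface at z = 0. Lengths are in m, angles in rad, forces in N, time in s.
With the tool pointing down it reaches from about 0.425 to 0.875 m from the base axis. Payload 4.7 kg.
Tool frame: the origin (TCP) lies between the finger pads; the fingertips stand 11 mm ahead of it and the grasp point (between the pads) lies 8 mm behind it; z points along the fingers, y is the direction in which the jaws open and shut (so a half turn about z gives the same grasp; the last joint's range is limited). The gripper opens to 87 mm and grips with 3 to 60 N. Pads are 19 mm wide; open, the fingers measure 117 mm over their backs; the gripper's body (75 mm by 190 mm) begins 51 mm behind the grasp point.
Start: joints at [-1.249, 0.321, -0.07, 1.45, 0.023, 1.371, -0.057], TCP at [0.197, 0.619, 0.234] pointing down, gripper open.
Joint ranges: [-2.86, 2.86], [-0.3, 2.09], [-1.38, 1.24], [0.06, 2.45], [-1.56, 4.7], [0.09, 2.05], [-2.69, 2.69]. Speed limits (rad/s): [2.57, 2.57, 3.14, 3.14, 3.14, 3.14, 3.14].

INTERFACE

Orientations are given as a rotation vector (axis times angle).
In Python, from bench import ctrl gives the robot as it stands.
- The arm moves only by the tool servo_tool, never from a script. Its argument "series" is a list of rows, each an object with "travel": the shift along the tool's x, y, z in m, a list of three; "angular": the turn, a rotation vector about the tool's x, y, z in rad, a list of three. A call has 1 to 5 rows; each row shifts and turns the commanded pose from where the row before left it, along the tool's axes as they then stand; what a row does not reach is not made up. A row lasts 1/10 s, in which the tool goes at most 50 mm and 8.59 degrees, less where a joint would pass 70% of its speed; a pose out of reach is approached as far as the arm can. A call with a gripper value outside its range is refused whole. "claw" is the finger opening in m, from 0 to 0.087, set as the call begins (left out, the last holds). The fingers move at their own pace and stop on an object; "squeeze" is the grip in N (left out, the last holds). Time passes only in rows, so rows that do not move let the fingers close. It gives the time, the measured TCP pose, the force and the opening at its end, in the units of the state.
- ctrl.get_state(): the state, without advancing time (a new reading comes with each control period).
- ctrl.get_image(name): name is "scene" or "side" or "wrist"; returns the picture (384x512x3 uint8, red, green, blue); there is no depth.
- ctrl.calibration(name): a dict with "fx", "fy", "cx", "cy" (pixels), "rvec" (rotation vector, rad) and "tvec" (3), from world to camera coordinates, as OpenCV has them. Camera axes: x right, y down, z forward; pixel columns grow to the right and rows downward; lengths in m; the calibration is good to about 2 mm. A picture is of the moment at which its call begins: read the wrist's pose just before it. calibration takes no time and is no camera call; for the wrist camera it gives the pose at the moment of the call.
- ctrl.close_job(): hands the job in, once; it reports no verdict.
The state is a dict: "time": time; "joint_positions": joint angles; "qd": joint speeds; "joint_torque": joint torques, N m; "position": TCP position; "tool_rot": TCP orientation; "ft_force": force on the tool from outside, world axes, zero at the start; "torque": the same for the moment, N m; "grip_width": opening from 0.0 (shut) to 1.0 (fully open).
Only numpy, scipy, OpenCV 4.12 (cv2) and the standard library are available. Lean on these libraries where they do the work, as an engineer would, in place of code of your own. Each camera call takes 0.05 s, during which the arm holds its last target.

## Working session

There is one attempt and no reset: what is moved stays moved. The work goes in short steps, Python scripts to look and compute and a tool call to move; the robot and the scene stay as the last step left them, time stands still between calls to the robot, and variables do not carry over. Pictures are saved under pics/ and viewed, and the job is handed in when it is done.

Besides the shell and the picture viewer there is one more tool, called after ">>>" by a JSON object that holds its "method" and its "body", one argument or row to a line. servo_tool: Moves the arm, as the interface text tells. Its arguments: {"type":"object","properties":{"series":{"type":"array","items":{"type":"object","properties":{"travel":{"type":"array","items":{"type":"number"}},"angular":{"type":"array","items":{"type":"number"}}}}},"claw":{"type":"number"},"squeeze":{"type":"number"}},"required":["series"]}

```bash
mkdir -p pics; ls; cat > h.py <<'E'
import numpy as np, cv2
from bench import ctrl
def cal(n):
    c=ctrl.calibration(n); K=np.array([[c['fx'],0,c['cx']],[0,c['fy'],c['cy']],[0,0,1.]])
    R=cv2.Rodrigues(np.array(c['rvec'],float))[0]; t=np.array(c['tvec'],float); return K,R,t
def ray(n,px,C=None):
    K,R,t=C or cal(n); p=np.asarray(px,float).reshape(-1,2)
    d=np.c_[p,np.ones(len(p))]@np.linalg.inv(K).T@R; return -R.T@t,d
def onz(n,px,z,C=None):
    o,d=ray(n,px,C); return o+d*((z-o[2])/d[:,2])[:,None]
def proj(n,P,C=None):
    K,R,t=C or cal(n); q=(np.asarray(P,float).reshape(-1,3)@R.T+t)@K.T; return q[:,:2]/q[:,2:]
def tri(n1,p1,n2,p2,C1=None,C2=None):
    o1,d1=ray(n1,p1,C1);o2,d2=ray(n2,p2,C2);out=[]
    for a,b in zip(d1,d2):
        s=np.linalg.lstsq(np.c_[a,-b],o2-o1,rcond=None)[0]
        A=o1+s[0]*a;B=o2+s[1]*b; out.append(np.r_[(A+B)/2,np.linalg.norm(A-B)])
    return np.array(out)
def snap(n,f):
    im=ctrl.get_image(n)[:,:,::-1].copy(); cv2.imwrite(f'pics/{f}.png',im); return im
E
python3 - <<'E'
from h import *
for n in('scene','side','wrist'):
    C=cal(n); im=snap(n,n+'0'); print(n,C[0][0,0],-C[1].T@C[2],C[1][2])
    np.savez(f'pics/{n}0.npz',K=C[0],R=C[1],t=C[2])
s=ctrl.get_state(); print(s)
E
```

```text
pics
scene 368.64677401919346 [1.03894936 0.64861314 1.05959579] [-0.36941308 -0.46078227 -0.80697811]
side 426.10373344645086 [ 0.46260544 -0.79778831  0.95895926] [ 0.09894883  0.67980845 -0.72668398]
wrist 289.253672929171 [0.12443219 0.64326037 0.38364962] [ 0.26701584 -0.08683816 -0.95977168]
{'time': 0.15, 'joint_positions': array([-1.24891654,  0.32166701, -0.0701032 ,  1.45139537,  0.02260646,
        1.37079   , -0.05688111]), 'qd': array([ 6.94320466e-05, -3.55955505e-03, -4.87926128e-04, -2.67476464e-03,
        1.12660656e-03,  7.58038855e-04,  1.01274212e-03]), 'joint_torque': array([ 1.76512553e-04, -4.91798079e+01, -4.04523835e-01, -3.12879503e+01,
       -6.39867224e-02,  4.04072274e-02,  1.09704788e-04]), 'position': array([0.19682647, 0.6190633 , 0.23270331]), 'tool_rot': array([-4.81435421e-01, -3.10434182e+00,  2.30277388e-03]), 'ft_force': array([ 0.06413553, -0.32176348,  0.36141321]), 'torque': array([0.01069062, 0.01039889, 0.01310822]), 'grip_width': 1.000524460390201}
```

View pics/scene0.png

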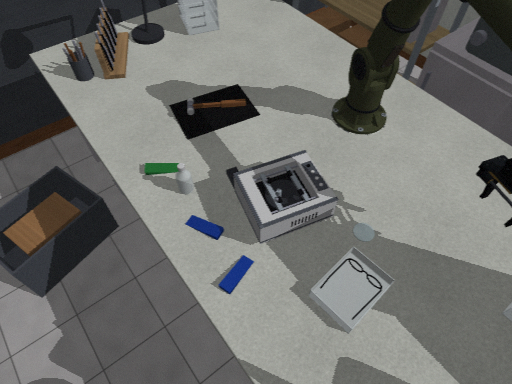

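View pics/side0.png

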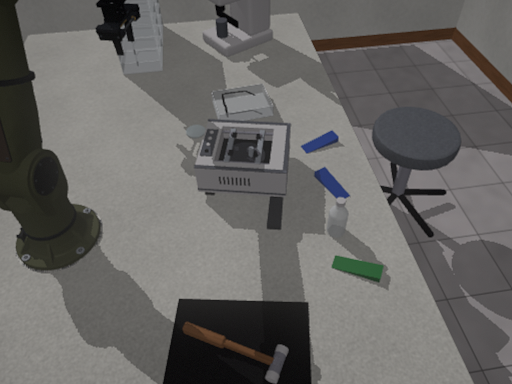

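View pics/wrist0.png

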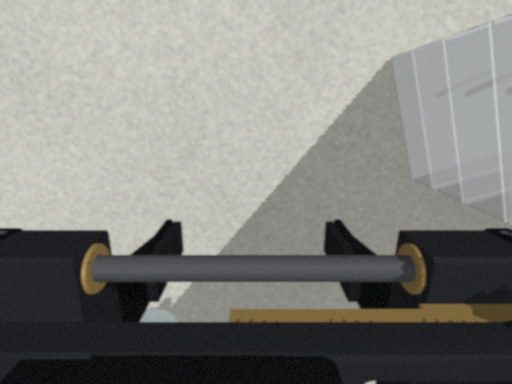

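Scene picture: the mallet is on the black mat at about (215,104), with its head at (191,106). Side picture: the mallet is at about (235,348), with its head at (277,363).

Candidates for the wedge:
- two blue blocks, side (320,142) and (331,183)
- one green block, side (357,268)
- one dark steel block, side (275,212), at the tracer's -y side with its thin end under the casing. I choose this one.

Next is a close crop to check.

```bash
python3 - <<'E'
import cv2,numpy as np
a=cv2.imread('pics/side0.png');b=cv2.imread('pics/scene0.png')
def c(im,x,y,w,h,k):return cv2.resize(im[y:y+h,x:x+w],None,fx=k,fy=k,interpolation=cv2.INTER_CUBIC)
cv2.imwrite('pics/c1.png',c(a,190,110,130,130,5)[:600])
cv2.imwrite('pics/c2.png',c(a,160,294,155,90,5))
cv2.imwrite('pics/c3.png',c(b,160,75,110,65,7))
E
```

```text
(no output)
```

View pics/c1.png

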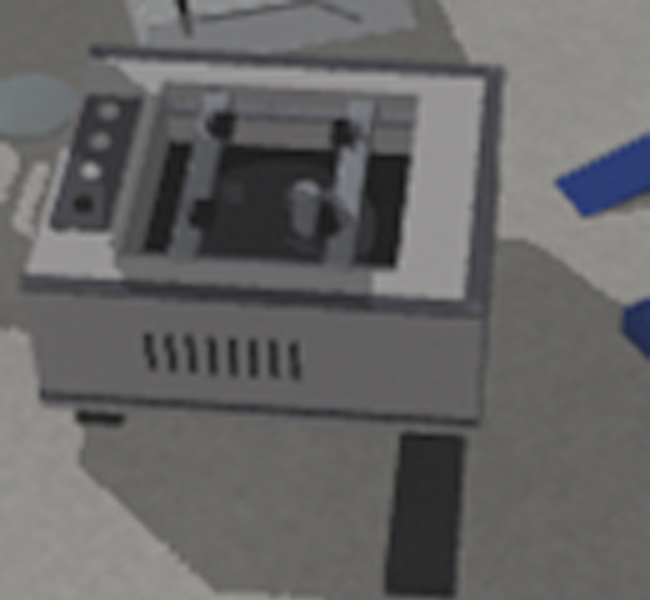

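View pics/c2.png

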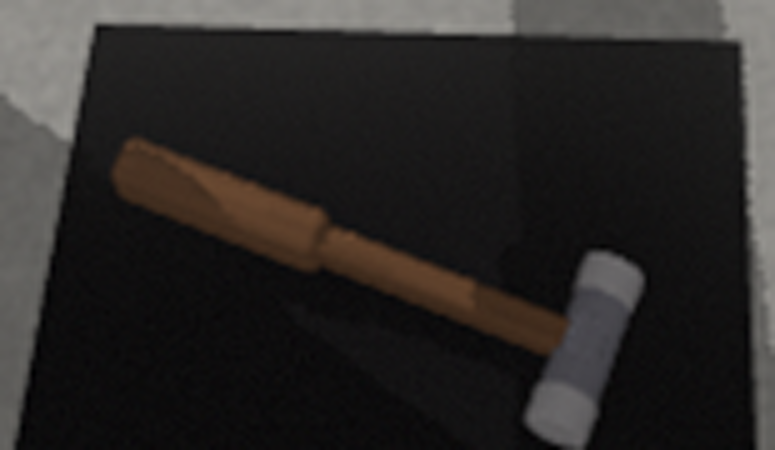

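View pics/c3.png

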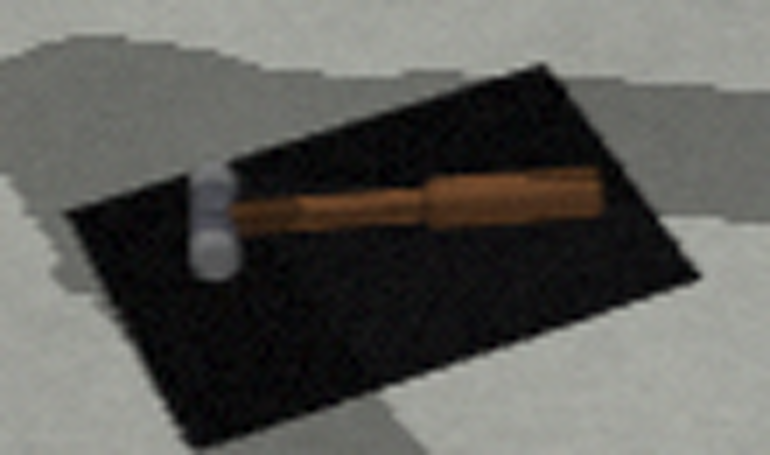

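The c1 crop confirms it: the choice is the plain dark block with its far end under the tracer's -y/+x corner, butt edge at side px (267–281, 229). Now I measure the mallet, mat, tracer and wedge.

```bash
python3 - <<'E'
from h import *
a=cv2.imread('pics/side0.png');b=cv2.imread('pics/scene0.png')
def orange(im):
    h=cv2.cvtColor(im,cv2.COLOR_BGR2HSV); m=cv2.inRange(h,(3,90,40),(20,255,255)); return m
for n,im,roi in(('side',a,(160,294,155,90)),('scene',b,(160,75,110,65))):
    x,y,w,h=roi; m=np.zeros(im.shape[:2],np.uint8); m[y:y+h,x:x+w]=orange(im)[y:y+h,x:x+w]
    c=max(cv2.findContours(m,0,1)[0],key=cv2.contourArea); print(n,cv2.contourArea(c),cv2.minAreaRect(c))
S=lambda p:[160+p[0]/5,294+p[1]/5]
T=lambda p:[160+p[0]/7,75+p[1]/7]
names=['headL(+y?)cap','headother','head ctr','step','rear']
s=[S(p) for p in[(612,280),(563,412),(587,347),(323,246),(122,173)]]
# scene: near cap (215,250) is +y side? 
t=[T(p) for p in[(215,252),(213,182),(214,218),(427,201),(600,193)]]
print(np.round(tri('side',s,'scene',t),4))
# mat corners
sm=[S(p) for p in[(97,27),(740,43)]]; print('mat side',onz('side',sm,.003).round(4))
tm=[T(p) for p in[(68,212),(545,65),(700,275),(195,448)]]; print('mat scene',onz('scene',tm,.003).round(4))
# wedge
W=lambda p:[190+p[0]/5,110+p[1]/5]
print('butt top edge',onz('side',[W((386,594)),W((455,596))],.022).round(4),'bottom',onz('side',[W((386,594)),W((455,596))],.0).round(4))
print('wedge at casing',onz('side',[W((402,435)),W((464,435))],.01).round(4))
print('tracer top',onz('side',[W(p) for p in[(22,282),(488,308),(500,72),(95,50)]],.124).round(4))
print('tracer bot',onz('side',[W(p) for p in[(42,400),(482,422)]],.024).round(4))
# scene tracer top corners
print('fmt');print(s,t)
E
python3 - <<'E'
import cv2
b=cv2.imread('pics/scene0.png');a=cv2.imread('pics/side0.png')
def c(im,x,y,w,h,k):return cv2.resize(im[y:y+h,x:x+w],None,fx=k,fy=k,interpolation=cv2.INTER_CUBIC)
cv2.imwrite('pics/c4.png',c(b,220,140,130,105,6)[:600])
cv2.imwrite('pics/c5.png',c(a,250,185,60,55,10))
E
```

```text
side 907.5 ((227.08621215820312, 343.5345153808594), (95.63309478759766, 12.812979698181152), 21.801410675048828)
scene 254.0 ((219.0587921142578, 103.76469421386719), (7.0560784339904785, 52.153621673583984), 85.60128784179688)
[[ 0.5527 -0.4226  0.0182  0.0029]
 [ 0.5215 -0.4752  0.0187  0.0027]
 [ 0.5368 -0.4493  0.0169  0.0024]
 [ 0.4274 -0.3857  0.0163  0.0023]
 [ 0.3377 -0.3335  0.011   0.0029]]
mat side [[ 0.3282 -0.2524  0.003 ]
 [ 0.6391 -0.3124  0.003 ]]
mat scene [[ 0.596  -0.5214  0.003 ]
 [ 0.2864 -0.4592  0.003 ]
 [ 0.3267 -0.2471  0.003 ]
 [ 0.6372 -0.3079  0.003 ]]
butt top edge [[ 0.5754 -0.087   0.022 ]
 [ 0.6126 -0.0946  0.022 ]] bottom [[ 0.578  -0.0703 -0.    ]
 [ 0.6161 -0.0781  0.    ]]
wedge at casing [[0.6056 0.038  0.01  ]
 [0.6421 0.0319 0.01  ]]
tracer top [[0.3966 0.0875 0.124 ]
 [0.6514 0.0229 0.124 ]
 [0.6995 0.226  0.124 ]
 [0.4521 0.2915 0.124 ]]
tracer bot [[0.3957 0.0894 0.024 ]
 [0.6519 0.028  0.024 ]]
fmt
[[282.4, 350.0], [272.6, 376.4], [277.4, 363.4], [224.6, 343.2], [184.4, 328.6]] [[190.71428571428572, 111.0], [190.42857142857142, 101.0], [190.57142857142858, 106.14285714285714], [221.0, 103.71428571428572], [245.71428571428572, 102.57142857142857]]
```

View pics/c4.png

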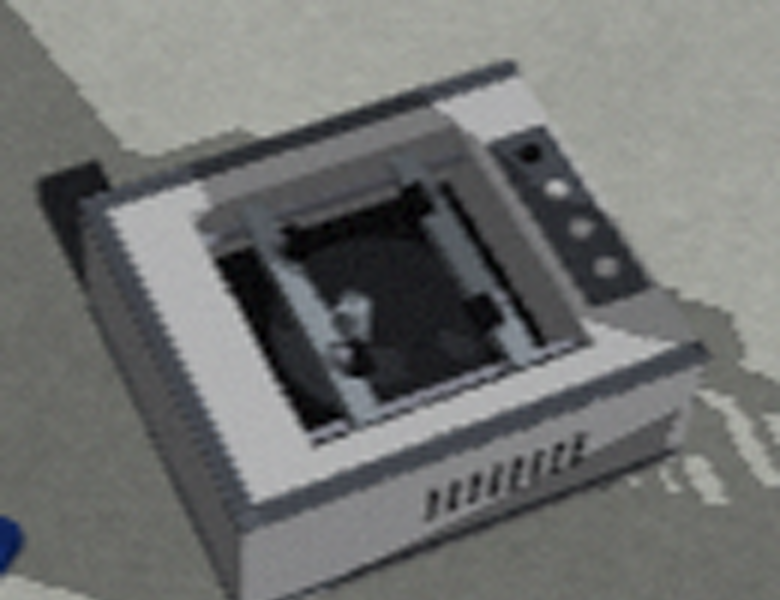

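View pics/c5.png

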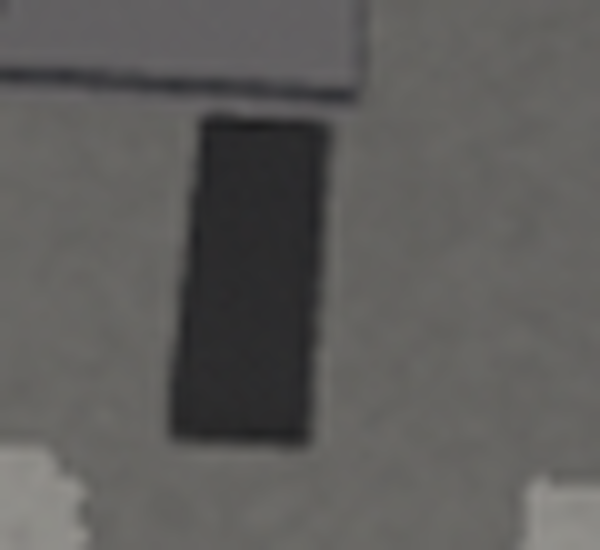

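```bash
python3 - <<'E'
from h import *
b=cv2.imread('pics/scene0.png');a=cv2.imread('pics/side0.png')
V=lambda p:[220+p[0]/6,140+p[1]/6]
print('butt top scene',onz('scene',[V((40,185)),V((100,162))],.022).round(4))
print('tracer top scene',onz('scene',[V(p) for p in[(513,63),(705,350),(245,525),(90,200)]],.124).round(4))
# cleaner
print('cleaner top tri',tri('side',[[341,200]],'scene',[[181,165]]).round(3))
print('base side',onz('side',[[337,234]],0).round(3),'scene',onz('scene',[[185,193]],0).round(3))
print('green',onz('side',[[333,266],[382,272],[380,279],[333,264]],0.01).round(3))
print('blue',onz('side',[[348,195],[330,199],[316,172]],0.01).round(3))
def c(im,x,y,w,h,k):return cv2.resize(im[y:y+h,x:x+w],None,fx=k,fy=k,interpolation=cv2.INTER_CUBIC)
cv2.imwrite('pics/c6.png',np.hstack([c(a,300,180,100,110,5),c(b,140,150,76,110,5)]))
E
```

```text
butt top scene [[ 0.6158 -0.0717  0.022 ]
 [ 0.5768 -0.0643  0.022 ]]
tracer top scene [[0.3948 0.0892 0.124 ]
 [0.4487 0.2956 0.124 ]
 [0.6993 0.2326 0.124 ]
 [0.6419 0.0239 0.124 ]]
cleaner top tri [[ 0.765 -0.108  0.13   0.002]]
base side [[ 0.767 -0.12   0.   ]] scene [[ 0.78  -0.094  0.   ]]
green [[ 0.725 -0.225  0.01 ]
 [ 0.844 -0.263  0.01 ]
 [ 0.832 -0.282  0.01 ]
 [ 0.727 -0.22   0.01 ]]
blue [[0.836 0.007 0.01 ]
 [0.779 0.001 0.01 ]
 [0.765 0.118 0.01 ]]
```

View pics/c6.png

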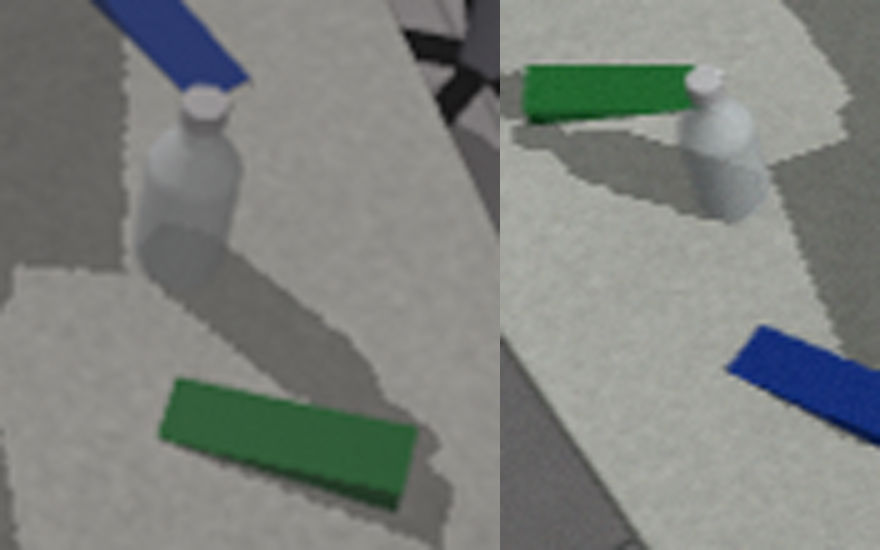

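```bash
cat >> h.py <<'E'
from scipy.spatial.transform import Rotation as Ro
def ori(h,tau=0.,pitch=0.):
    h=np.radians(h); x=np.array([np.cos(h),np.sin(h),0]); z=np.array([0,0,-1.]); y=np.cross(z,x)
    return Ro.from_matrix(np.c_[x,y,z])*Ro.from_euler('y',np.radians(tau))
def pose():
    s=ctrl.get_state(); return np.array(s['position']),Ro.from_rotvec(s['tool_rot']),s
def heading(R):
    x=R.as_matrix()[:,0]; return np.degrees(np.arctan2(x[1],x[0]))
def rows(wps,p=None,R=None):
    """wps: list of (pos, Rotation); prints tool-frame rows"""
    if p is None: p,R,_=pose()
    out=[]
    for q,Q in wps:
        t=np.round(R.inv().apply(np.array(q)-p),3); a=np.round((R.inv()*Q).as_rotvec(),3)
        out.append((t,a)); p=p+R.apply(t); R=R*Ro.from_rotvec(a)
    for i,(t,a) in enumerate(out):
        if i%5==0: print('--')
        print('{"travel":[%g,%g,%g],"angular":[%g,%g,%g]},'%(*t,*a), '' if np.linalg.norm(t)<=.05 and np.linalg.norm(a)<.1499 else 'TOO BIG')
    print('end',p.round(4),heading(R).round(2))
E
python3 - <<'E'
from h import *
p,R,s=pose(); print(p,heading(R),proj('wrist',[p]),R.as_matrix().round(3).tolist())
g=np.array([0.4824,-0.4175]); N=28
r0,a0=np.hypot(*p[:2]),np.degrees(np.arctan2(p[1],p[0])); r1,a1=np.hypot(*g),np.degrees(np.arctan2(g[1],g[0]))
h0=heading(R)
w=[]
for k in range(1,N+1):
    f=k/N; r=r0+(r1-r0)*f; a=np.radians(a0+(a1-a0)*f)
    w.append(([r*np.cos(a),r*np.sin(a),p[2]+(0.20-p[2])*f], ori(h0+(-30-h0)*f)))
rows(w)
E
```

```text
[0.19682647 0.6190633  0.23270331] 162.3690775586389 [[251.50389366 243.086613  ]] [[-0.953, 0.303, -0.0], [0.303, 0.953, -0.001], [-0.0, -0.001, -1.0]]
--
{"travel":[-0.046,-0.002,0.001],"angular":[-0.001,0,0.12]}, 
{"travel":[-0.046,0,0.001],"angular":[-0,0,0.12]}, 
{"travel":[-0.045,0.003,0.002],"angular":[-0,0,0.12]}, 
{"travel":[-0.046,0.004,0.001],"angular":[-0,0,0.12]}, 
{"travel":[-0.045,0.007,0.001],"angular":[-0,0,0.12]}, 
--
{"travel":[-0.045,0.01,0.001],"angular":[-0,0,0.119]}, 
{"travel":[-0.044,0.011,0.001],"angular":[-0,0,0.12]}, 
{"travel":[-0.044,0.013,0.001],"angular":[-0,0,0.12]}, 
{"travel":[-0.042,0.016,0.002],"angular":[-0,0,0.12]}, 
{"travel":[-0.042,0.018,0.001],"angular":[-0,0,0.12]}, 
--
{"travel":[-0.041,0.019,0.001],"angular":[-0,0,0.12]}, 
{"travel":[-0.04,0.022,0.001],"angular":[0,0,0.12]}, 
{"travel":[-0.039,0.024,0.001],"angular":[0,0,0.12]}, 
{"travel":[-0.038,0.025,0.002],"angular":[0,0,0.12]}, 
{"travel":[-0.036,0.028,0.001],"angular":[0,0,0.12]}, 
--
{"travel":[-0.035,0.029,0.001],"angular":[0,0,0.12]}, 
{"travel":[-0.033,0.031,0.001],"angular":[0,0,0.119]}, 
{"travel":[-0.032,0.032,0.001],"angular":[0,0,0.12]}, 
{"travel":[-0.03,0.034,0.002],"angular":[0,0,0.12]}, 
{"travel":[-0.029,0.035,0.001],"angular":[0,0,0.12]}, 
--
{"travel":[-0.026,0.037,0.001],"angular":[0,0,0.12]}, 
{"travel":[-0.025,0.037,0.001],"angular":[0,0,0.12]}, 
{"travel":[-0.023,0.039,0.001],"angular":[0,0,0.12]}, 
{"travel":[-0.021,0.04,0.001],"angular":[0,0,0.12]}, 
{"travel":[-0.018,0.041,0.002],"angular":[0,-0,0.12]}, 
--
{"travel":[-0.017,0.042,0.001],"angular":[0,-0,0.12]}, 
{"travel":[-0.015,0.043,0.001],"angular":[0,-0,0.12]}, 
{"travel":[-0.013,0.043,0.001],"angular":[0,-0,0.119]}, 
end [ 0.482  -0.4172  0.2002] -29.97
```

>>> {"method": "servo_tool", "body": {
  "series": [
    {"travel": [-0.046,-0.002,0.001],"angular": [0,0,0.12]},
    {"travel": [-0.046,0,0.001],"angular": [0,0,0.12]},
    {"travel": [-0.045,0.003,0.002],"angular": [0,0,0.12]},
    {"travel": [-0.046,0.004,0.001],"angular": [0,0,0.12]},
    {"travel": [-0.045,0.007,0.001],"angular": [0,0,0.12]}
  ],
  "claw": 0.06
}}

```text
time: 0.65
position: [0.3988, 0.5101, 0.227]
tool_rot: [1.384, 2.82, -0.001]
ft_force: [1.1, 0.6, -0.0]
grip_width: 0.711
```

>>> {"method": "servo_tool", "body": {
  "series": [
    {"travel": [-0.045,0.01,0.001],"angular": [0,0,0.12]},
    {"travel": [-0.044,0.011,0.001],"angular": [0,0,0.12]},
    {"travel": [-0.044,0.013,0.001],"angular": [0,0,0.12]},
    {"travel": [-0.042,0.016,0.002],"angular": [0,0,0.12]},
    {"travel": [-0.042,0.018,0.001],"angular": [0,0,0.12]}
  ]
}}

```text
time: 1.15
position: [0.5489, 0.3405, 0.221]
tool_rot: [-2.156, -2.285, 0.001]
ft_force: [0.6, 0.5, 0.3]
grip_width: 0.685
```

>>> {"method": "servo_tool", "body": {
  "series": [
    {"travel": [-0.041,0.019,0.001],"angular": [0,0,0.12]},
    {"travel": [-0.04,0.022,0.001],"angular": [0,0,0.12]},
    {"travel": [-0.039,0.024,0.001],"angular": [0,0,0.12]},
    {"travel": [-0.038,0.025,0.002],"angular": [0,0,0.12]},
    {"travel": [-0.036,0.028,0.001],"angular": [0,0,0.12]}
  ]
}}

```text
time: 1.65
position: [0.6301, 0.1287, 0.215]
tool_rot: [-2.735, -1.546, 0.001]
ft_force: [0.8, 0.5, 0.2]
grip_width: 0.69
```

>>> {"method": "servo_tool", "body": {
  "series": [
    {"travel": [-0.035,0.029,0.001],"angular": [0,0,0.12]},
    {"travel": [-0.033,0.031,0.001],"angular": [0,0,0.12]},
    {"travel": [-0.032,0.032,0.001],"angular": [0,0,0.12]},
    {"travel": [-0.03,0.034,0.002],"angular": [0,0,0.12]},
    {"travel": [-0.029,0.035,0.001],"angular": [0,0,0.12]}
  ]
}}

```text
time: 2.15
position: [0.633, -0.0967, 0.2091]
tool_rot: [3.07, 0.669, -0.0]
ft_force: [1.0, -0.1, 0.4]
grip_width: 0.688
```

>>> {"method": "servo_tool", "body": {
  "series": [
    {"travel": [-0.026,0.037,0.001],"angular": [0,0,0.12]},
    {"travel": [-0.025,0.037,0.001],"angular": [0,0,0.12]},
    {"travel": [-0.023,0.039,0.001],"angular": [0,0,0.12]},
    {"travel": [-0.021,0.04,0.001],"angular": [0,0,0.12]},
    {"travel": [-0.018,0.041,0.002],"angular": [0,0,0.12]}
  ]
}}

```text
time: 2.65
position: [0.5591, -0.3082, 0.2034]
tool_rot: [3.13, -0.268, 0.0]
ft_force: [1.4, 0.2, -0.8]
grip_width: 0.693
```

>>> {"method": "servo_tool", "body": {
  "series": [
    {"travel": [-0.017,0.042,0.001],"angular": [0,0,0.12]},
    {"travel": [-0.015,0.043,0.001],"angular": [0,0,0.12]},
    {"travel": [-0.013,0.043,0.001],"angular": [0,0,0.12]},
    {"travel": [0,0,0],"angular": [0,0,0]}
  ]
}}

```text
time: 3.05
position: [0.4732, -0.4237, 0.2009]
tool_rot: [3.023, -0.838, -0.003]
ft_force: [0.3, -0.7, -1.1]
grip_width: 0.689
```

```bash
python3 - <<'E'
from h import *
p,R,s=pose(); C=cal('wrist'); im=snap('wrist','wrist1'); np.savez('pics/wrist1.npz',K=C[0],R=C[1],t=C[2],p=p,r=R.as_rotvec())
print(p,heading(R),s['joint_positions'].round(2))
E
```

```text
[ 0.47323073 -0.42365695  0.20094315] -30.985021737228823 [-0.04  0.43  0.96  1.56 -0.36  1.33 -1.15]
```

View pics/wrist1.png

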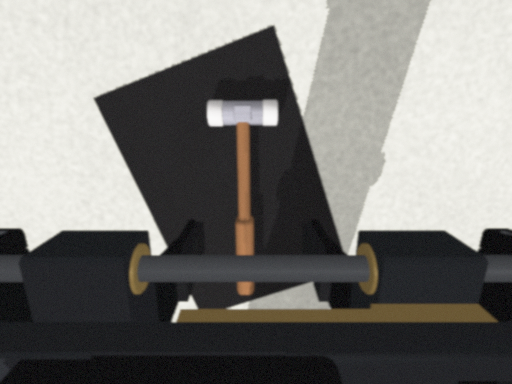

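Wrist picture: the mallet head centre is at about (243,112), its white ends at columns 208 and 278, and the handle runs down column 244 with its step at about row 218. Next: refine by masks and triangulation against the side view.

```bash
python3 - <<'E'
from h import *
z=np.load('pics/wrist1.npz'); C=(z['K'],z['R'],z['t']); im=cv2.imread('pics/wrist1.png')
m=cv2.inRange(cv2.cvtColor(im,cv2.COLOR_BGR2GRAY),90,255); m[:80]=0;m[145:]=0;m[:,:190]=0;m[:,290:]=0
c=max(cv2.findContours(m,0,1)[0],key=cv2.contourArea); r=cv2.minAreaRect(c); print('head',r)
M=cv2.moments(c); hc=[M['m10']/M['m00'],M['m01']/M['m00']]; print(hc)
hs=cv2.cvtColor(im,cv2.COLOR_BGR2HSV); o=cv2.inRange(hs,(3,90,40),(20,255,255)); 
for row in(130,150,170,190,205,212,216,220,225,235,245):
    x=np.where(o[row,200:290])[0]+200; print(row,x.min(),x.max(),(x.min()+x.max())/2)
hp=onz('wrist',[hc,[208,113],[278,113],[243.5,130],[244,205]],.017,C); print(hp.round(4))
d=hp[4]-hp[3]; print('mallet x heading',np.degrees(np.arctan2(-d[1],-d[0])))
d=hp[1]-hp[2]; print('head axis',np.degrees(np.arctan2(d[1],d[0])))
print('tri head wrist-side',tri('wrist',[hc],'side',[[277.6,363.2]],C).round(4))
print('tri head wrist-scene',tri('wrist',[hc],'scene',[[190.57,106.1]],C).round(4))
print('tri step ',tri('wrist',[[244.3,218]],'side',[[224.6,343]],C).round(4))
# top/step: mat corners seen
print('mat',onz('wrist',[[96,99],[273,27]],.003,C).round(4))
E
```

```text
head ((242.18301391601562, 121.74673461914062), (44.7071533203125, 72.22062683105469), 88.97696685791016)
[242.24287767351424, 115.0757460478485]
130 236 250 243.0
150 236 250 243.0
170 237 250 243.5
190 237 250 243.5
205 238 251 244.5
212 238 250 244.0
216 237 252 244.5
220 236 253 244.5
225 235 254 244.5
235 235 254 244.5
245 235 254 244.5
[[ 0.5365 -0.4473  0.017 ]
 [ 0.5582 -0.4157  0.017 ]
 [ 0.5178 -0.4828  0.017 ]
 [ 0.5218 -0.4399  0.017 ]
 [ 0.4445 -0.3931  0.017 ]]
mallet x heading -31.180892574729274
head axis 58.953776712122014
tri head wrist-side [[ 0.5376 -0.4474  0.0124  0.0024]]
tri head wrist-scene [[ 5.365e-01 -4.474e-01  1.870e-02  2.000e-04]]
tri step  [[ 0.4282 -0.3835  0.0119  0.0005]]
mat [[ 0.6382 -0.3122  0.003 ]
 [ 0.5977 -0.5235  0.003 ]]
```

```bash
python3 - <<'E'
from h import *
p,R,s=pose(); Q=ori(-31.1,12); g=np.array([0.4815,-0.4151])
print(p)
w=[([*g,.195],Ro.from_rotvec(Ro.concatenate([R,ori(-31.1,6)])[1].as_rotvec())),([*g,.15],Q),([*g,.105],Q),([*g,.065],Q),([*g,.04],Q),
([*g,.025],Q)]
rows(w)
E
```

```text
[ 0.47670174 -0.42033565  0.20065434]
--
{"travel":[0.001,-0.007,0.006],"angular":[0.001,0.105,0.009]}, 
{"travel":[-0.004,0,0.044],"angular":[0,0.105,-0]}, 
{"travel":[-0.01,0,0.044],"angular":[0,-0,-0]}, 
{"travel":[-0.008,0,0.04],"angular":[0,-0,-0]}, 
{"travel":[-0.005,-0,0.024],"angular":[0,-0,-0]}, 
--
{"travel":[-0.003,-0,0.015],"angular":[0,-0,-0]}, 
end [ 0.4818 -0.4153  0.0247] -31.11
```

>>> {"method": "servo_tool", "body": {
  "series": [
    {"travel": [-0.001,0,0.003],"angular": [0,0.105,0.018]},
    {"travel": [-0.004,0,0.044],"angular": [0,0.105,0]},
    {"travel": [-0.01,0,0.044],"angular": [0,0,0]},
    {"travel": [0,0,0],"angular": [0,0,0]}
  ]
}}

```text
time: 3.5
position: [0.4771, -0.4104, 0.102]
tool_rot: [2.966, -0.824, 0.296]
ft_force: [0.0, 1.1, -0.1]
grip_width: 0.692
```

```bash
python3 - <<'E'
from h import *
p,R,s=pose(); Q=ori(-31.1,12); g=np.array([0.4815,-0.4151])
print(p,heading(R),(ori(-31.1,12).inv()*R).as_rotvec(),proj('wrist',[p]))
rows([([*g,.105],Q),([*g,.06],Q),([*g,.035],Q),([*g,.025],Q)])
C=cal('wrist'); im=snap('wrist','wrist2');
E
```

```text
[ 0.47711487 -0.41036427  0.10201766] -31.069140867537698 [ 0.00399609 -0.01122548 -0.00050563] [[254.99725996 244.91206716]]
--
{"travel":[0.007,0.002,-0.002],"angular":[-0.004,0.011,0.001]}, 
{"travel":[-0.01,-0,0.044],"angular":[0,0,-0]}, 
{"travel":[-0.005,-0,0.025],"angular":[0,0,-0]}, 
{"travel":[-0.002,-0,0.01],"angular":[0,0,-0]}, 
end [ 0.4814 -0.4153  0.0245] -31.13
```

View pics/wrist2.png

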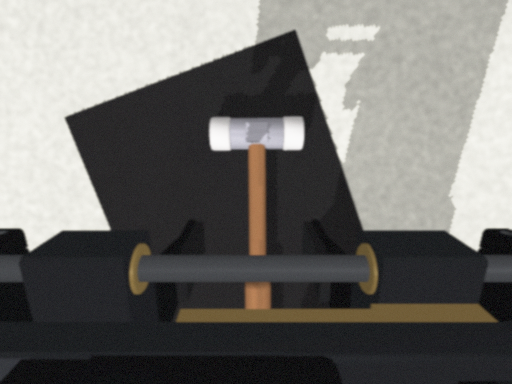

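Wrist picture: the handle runs down column 257, between the fingers centred at about 255, and the head is at (256,133). It is aligned, so I go down.

>>> {"method": "servo_tool", "body": {
  "series": [
    {"travel": [-0.004,0.001,0.044],"angular": [0,0,0]},
    {"travel": [-0.005,0,0.022],"angular": [0,0,0]},
    {"travel": [-0.001,0,0.008],"angular": [0,0,0]},
    {"travel": [0,0,0],"angular": [0,0,0]}
  ]
}}

```text
time: 3.95
position: [0.4858, -0.4206, 0.0349]
tool_rot: [2.957, -0.823, 0.314]
ft_force: [-0.3, 0.9, 1.1]
grip_width: 0.686
```

```bash
python3 - <<'E'
from h import *
p,R,s=pose(); Q=ori(-31.1,12); g=np.array([0.4815,-0.4151])
print(p,heading(R),(Q.inv()*R).as_rotvec(),s['ft_force'])
rows([([*g,.0178],Q)])
snap('wrist','wrist3'); print(pose()[0])
E
```

```text
[ 0.48579859 -0.42057222  0.03491347] -31.113704416129725 [9.56209938e-05 1.79579404e-03 2.33784957e-04] [-0.30325516  0.9094944   1.09463561]
--
{"travel":[-0.01,-0.002,0.015],"angular":[-0,-0.002,-0]}, 
end [ 0.4812 -0.4154  0.0182] -31.11
[ 0.48599983 -0.42107208  0.03583749]
```

View pics/wrist3.png

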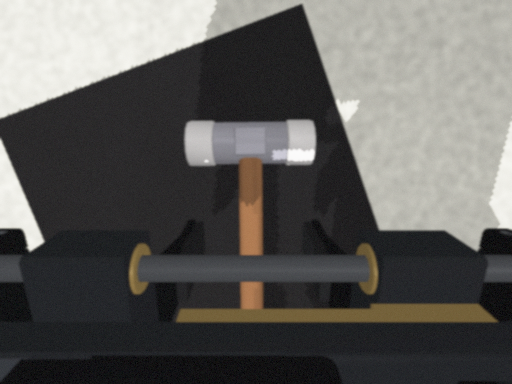

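Wrist picture: the head is at (250,143) and the handle at column 251, between the fingers. I check the offset in this view.

```bash
python3 - <<'E'
from h import *
p,R,s=pose(); C=cal('wrist'); 
h=onz('wrist',[[250.5,143],[250.5,170],[251.5,230],[251.5,300]],.017,C); print(h.round(4),p)
u=h[1]-h[2]; print(np.degrees(np.arctan2(u[1],u[0])))
Rm=ori(-31.1).as_matrix()
print('in mallet heading frame rel TCP',((h-p)@Rm).round(4))
Q=ori(-31.1,12)
g=h[0]-Rm[:,0]*.066; print(g); rows([([*g[:2],.0178],Q)])
E
```

```text
[[ 0.5386 -0.4497  0.017 ]
 [ 0.5242 -0.441   0.017 ]
 [ 0.4911 -0.4217  0.017 ]
 [ 0.4516 -0.3978  0.017 ]] [ 0.48599983 -0.42107208  0.03583749]
-30.2670930286633
in mallet heading frame rel TCP [[ 0.0599 -0.0026  0.0188]
 [ 0.043  -0.0027  0.0188]
 [ 0.0047 -0.0021  0.0188]
 [-0.0415 -0.0022  0.0188]]
[ 0.48209087 -0.41565297  0.017     ]
--
{"travel":[-0.01,-0.003,0.016],"angular":[-0,-0.003,-0.001]}, 
end [ 0.4821 -0.4152  0.0181] -31.08
```

>>> {"method": "servo_tool", "body": {
  "series": [
    {"travel": [-0.005,-0.0025,0.008],"angular": [0,0,0]},
    {"travel": [-0.005,0,0.007],"angular": [0,0,0]},
    {"travel": [0,0,0],"angular": [0,0,0]}
  ]
}}

```text
time: 4.3
position: [0.4795, -0.4134, 0.0165]
tool_rot: [2.958, -0.825, 0.311]
ft_force: [0.4, 0.1, -0.2]
grip_width: 0.689
```

```bash
python3 - <<'E'
from h import *
p,R,s=pose(); print(p,s['ft_force'])
E
```

```text
[ 0.479487   -0.41341034  0.01646814] [ 0.36555741  0.11418526 -0.24075902]
```

>>> {"method": "servo_tool", "body": {
  "series": [
    {"travel": [0.001,0,-0.001],"angular": [0,0,0]},
    {"travel": [0,0,0],"angular": [0,0,0]},
    {"travel": [0,0,0],"angular": [0,0,0]},
    {"travel": [0,0,0],"angular": [0,0,0]},
    {"travel": [0,0,0],"angular": [0,0,0]}
  ],
  "claw": 0.0,
  "squeeze": 55
}}

```text
time: 4.8
position: [0.4806, -0.4147, 0.0183]
tool_rot: [2.957, -0.825, 0.312]
ft_force: [0.5, -0.7, 0.2]
grip_width: 0.319
```

```bash
python3 - <<'E'
from h import *
p,R,s=pose(); print(p,heading(R),s['ft_force'],s['grip_width']*.087,s['joint_positions'].round(2))
E
```

```text
[ 0.48057918 -0.41467696  0.01828141] -31.1894714749913 [ 0.52154373 -0.69414236  0.18969771] 0.02779077751372061 [-0.01  0.47  0.84  1.92 -0.57  0.76 -0.99]
```

>>> {"method": "servo_tool", "body": {
  "series": [
    {"travel": [0,0,0],"angular": [0,0,0]},
    {"travel": [0,0,0],"angular": [0,0,0]},
    {"travel": [0,0,0],"angular": [0,0,0]},
    {"travel": [0,0,0],"angular": [0,0,0]}
  ]
}}

```text
time: 5.2
position: [0.4804, -0.4148, 0.0182]
tool_rot: [2.957, -0.825, 0.312]
ft_force: [-0.1, 0.3, -0.4]
grip_width: 0.157
```

Gripped: opening 13.7 mm against a 14 mm handle. Now lift and carry towards the wedge.

```bash
python3 - <<'E'
from h import *
p,R,s=pose(); Q0=ori(-31.1,12)
a=p; b=np.array([0.5151,-0.1217,0.075]); w=[(a+[0,0,.03],Q0),(a+[0,0,.057],Q0)]
for k in range(1,9):
    f=k/8; q=a+(b-a)*f; q[2]=.075; w.append((q,ori(-31.1+18.1*f,12)))
rows(w)
E
```

```text
--
{"travel":[0.006,-0,-0.029],"angular":[-0,-0.001,-0.002]}, 
{"travel":[0.006,-0,-0.027],"angular":[-0,0,0]}, 
{"travel":[-0.015,-0.034,-0.003],"angular":[0.008,0,-0.038]}, 
{"travel":[-0.014,-0.034,-0.003],"angular":[0.008,0,-0.039]}, 
{"travel":[-0.012,-0.035,-0.002],"angular":[0.008,0,-0.039]}, 
--
{"travel":[-0.011,-0.035,-0.002],"angular":[0.008,0,-0.038]}, 
{"travel":[-0.009,-0.035,-0.003],"angular":[0.009,0,-0.039]}, 
{"travel":[-0.008,-0.036,-0.001],"angular":[0.008,0,-0.038]}, 
{"travel":[-0.007,-0.036,-0.002],"angular":[0.008,0,-0.039]}, 
{"travel":[-0.006,-0.037,-0.001],"angular":[0.008,0,-0.039]}, 
end [ 0.5146 -0.1215  0.0751] -12.98
```

>>> {"method": "servo_tool", "body": {
  "series": [
    {"travel": [0.006,0,-0.029],"angular": [0,0,0]},
    {"travel": [0.006,0,-0.027],"angular": [0,0,0]},
    {"travel": [-0.015,-0.034,-0.003],"angular": [0.008,0,-0.038]},
    {"travel": [-0.014,-0.034,-0.003],"angular": [0.008,0,-0.039]},
    {"travel": [-0.012,-0.035,-0.002],"angular": [0.008,0,-0.039]}
  ],
  "squeeze": 60
}}

```text
time: 5.7
position: [0.4932, -0.3029, 0.0745]
tool_rot: [3.013, -0.65, 0.316]
ft_force: [1.1, 0.3, -2.3]
grip_width: 0.155
```

>>> {"method": "servo_tool", "body": {
  "series": [
    {"travel": [-0.011,-0.035,-0.002],"angular": [0.008,0,-0.038]},
    {"travel": [-0.009,-0.035,-0.003],"angular": [0.009,0,-0.039]},
    {"travel": [-0.008,-0.036,-0.001],"angular": [0.008,0,-0.038]},
    {"travel": [-0.007,-0.036,-0.002],"angular": [0.008,0,-0.039]},
    {"travel": [-0.006,-0.037,-0.001],"angular": [0.008,0,-0.039]}
  ]
}}

```text
time: 6.2
position: [0.5147, -0.1198, 0.075]
tool_rot: [3.082, -0.351, 0.324]
ft_force: [0.8, 1.3, -2.7]
grip_width: 0.154
```

>>> {"method": "servo_tool", "body": {
  "series": [
    {"travel": [0,0,0],"angular": [0,0,0]},
    {"travel": [0,0,0],"angular": [0,0,0]},
    {"travel": [0,0,0],"angular": [0,0,0]}
  ]
}}

```text
time: 6.5
position: [0.5148, -0.1225, 0.0751]
tool_rot: [3.08, -0.356, 0.324]
ft_force: [0.3, -0.3, -2.0]
grip_width: 0.153
```

```bash
python3 - <<'E'
from h import *
p,R,s=pose(); C=cal('wrist'); print(p,heading(R),s['ft_force'],s['grip_width'],s['joint_positions'].round(2))
im=snap('wrist','wrist4'); np.savez('pics/wrist4.npz',K=C[0],R=C[1],t=C[2])
im=snap('side','side4')
cv2.imwrite('pics/c7.png',cv2.resize(im[100:260,180:340],None,fx=3.7,fy=3.7,interpolation=cv2.INTER_CUBIC))
E
```

```text
[ 0.51481131 -0.12252194  0.07507171] -13.179061909661446 [ 0.28544033 -0.27393127 -2.03175275] 0.15257230904786964 [-0.68  0.07  0.89  2.13 -0.07  0.76 -1.55]
```

View pics/wrist4.png

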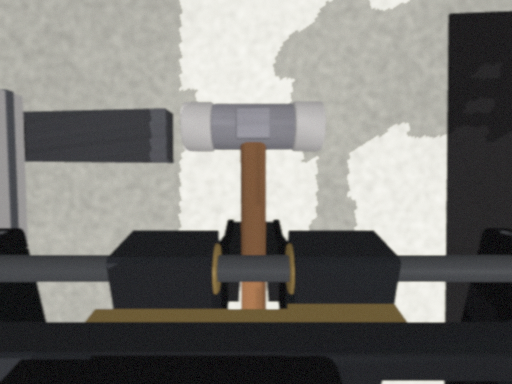

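View pics/c7.png

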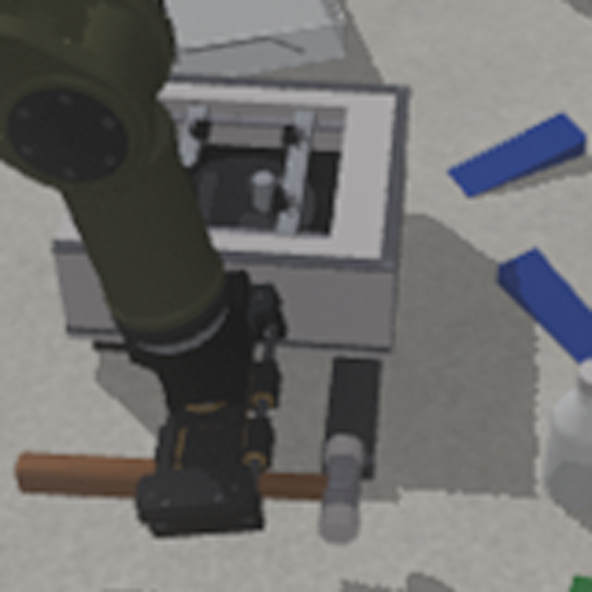

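Wrist picture: the wedge is on the left, its butt face between columns 150 and 173, rows 108–162. The mallet head is at (254,126), with its striking face at column 183. I zoom in for corners.

```bash
python3 - <<'E'
import cv2
im=cv2.imread('pics/wrist4.png'); cv2.imwrite('pics/c8.png',cv2.resize(im[80:185,0:200],None,fx=4,fy=4,interpolation=cv2.INTER_CUBIC))
E
```

```text
(no output)
```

View pics/c8.png

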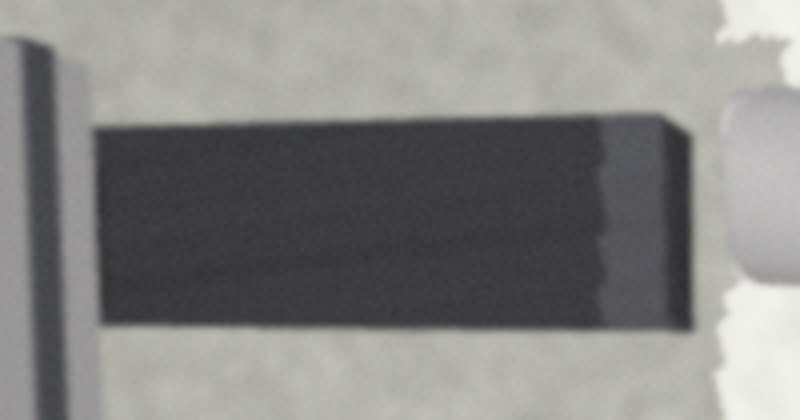

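```bash
python3 - <<'E'
from h import *
z=np.load('pics/wrist4.npz'); C=(z['K'],z['R'],z['t'])
P=lambda u,v:[u/4,80+v/4]
T=onz('wrist',[P(662,116),P(666,328)],.022,C); B=onz('wrist',[P(691,133),P(691,329)],0,C)
F=onz('wrist',[P(97,128)],.0075,C); 
print('top',T.round(4),np.linalg.norm(T[0]-T[1])); print('bot',B.round(4),np.linalg.norm(B[0]-B[1]))
e=T[0]-T[1]; print('butt edge normal', np.degrees(np.arctan2(e[1],e[0]))+90)
e=B[0]-B[1]; print('butt edge normal', np.degrees(np.arctan2(e[1],e[0]))+90)
# long edges: upper boundary = top edge +x side (height varies): use slope
def line(pa,pb,za,zb):
    A=onz('wrist',[pa],za,C)[0];Bb=onz('wrist',[pb],zb,C)[0]; v=Bb-A; return np.degrees(np.arctan2(v[1],v[0])),np.linalg.norm(v[:2]),A,Bb
Lx=.022-.16*.098
print('upper long',line(P(662,116),P(97,128),.022,Lx)); print('lower long (top)',line(P(666,328),P(104,322),.022,Lx)); print('lower long (bottom)',line(P(691,329),P(104,322),.0,0))
# height of butt: two-view with side: butt bottom right corner in side0
print('tri butt bottom corners', tri('wrist',[P(691,133),P(691,329)],'side',[[281,229.2],[267.2,228.8]],C).round(4))
# casing -y lower/upper edges
print('casing top edge',onz('wrist',[P(20,40),P(40,400)],.124,C).round(4),'under',onz('wrist',[P(90,70),P(100,400)],.024,C).round(4))
# head
h=onz('wrist',[[254,126],[184,126],[324,126]],.0745,C); print('head',h.round(4)); v=h[1]-h[2]; print('head axis',np.degrees(np.arctan2(v[1],v[0])),np.linalg.norm(v)); print(pose()[0])
E
```

```text
top [[ 0.6153 -0.079   0.022 ]
 [ 0.5775 -0.0699  0.022 ]] 0.03886697884208829
bot [[ 0.6164 -0.0785  0.    ]
 [ 0.578  -0.0686  0.    ]] 0.039632432507649966
butt edge normal 76.58520826510401
butt edge normal 75.59126313124716
upper long (np.float64(76.37128675181947), np.float64(0.11633256404107906), array([ 0.61526112, -0.07895515,  0.022     ]), array([0.64267247, 0.03410185, 0.00632   ]))
lower long (top) (np.float64(76.02253909550821), np.float64(0.11704728094439665), array([ 0.57745459, -0.06993805,  0.022     ]), array([0.60572621, 0.04364356, 0.00632   ]))
lower long (bottom) (np.float64(76.08652806564598), np.float64(0.12056627310057182), array([ 0.57802465, -0.06861824,  0.        ]), array([0.60701557, 0.04841062, 0.        ]))
tri butt bottom corners [[ 6.161e-01 -7.870e-02  8.000e-04  2.000e-04]
 [ 5.784e-01 -6.770e-02 -3.300e-03  1.000e-04]]
casing top edge [[ 0.6097 -0.045   0.124 ]
 [ 0.5758 -0.0367  0.124 ]] under [[0.6465 0.0198 0.024 ]
 [0.5884 0.0351 0.024 ]]
head [[ 0.581  -0.1377  0.0745]
 [ 0.59   -0.0995  0.0745]
 [ 0.5721 -0.1759  0.0745]]
head axis 76.76837164492954 0.07848366686953767
[ 0.51483899 -0.12294824  0.07510361]
```

```bash
python3 - <<'E'
from h import *
p,R,s=pose(); Q=ori(-13.6,12); q=p.copy()
w=[]
for z in(.045,.028,.0195): q=q.copy(); q[2]=z; w.append((q,Q))
rows(w)
d=np.array([.2385,.9711,0]); print('tool components of 10mm along d',R.inv().apply(d*.01))
E
```

```text
--
{"travel":[-0.006,-0,0.029],"angular":[-0.001,-0.001,0.006]}, 
{"travel":[-0.004,-0,0.017],"angular":[-0,0,0]}, 
{"travel":[-0.002,-0,0.008],"angular":[-0,0,0]}, 
end [ 0.5143 -0.1228  0.0198] -13.58
tool components of 10mm along d [ 9.66790811e-05 -9.99910418e-03  1.77422148e-05]
```

>>> {"method": "servo_tool", "body": {
  "series": [
    {"travel": [-0.006,0,0.029],"angular": [0,0,0.006]},
    {"travel": [-0.004,0,0.017],"angular": [0,0,0]},
    {"travel": [-0.002,0,0.008],"angular": [0,0,0]},
    {"travel": [0,0,0],"angular": [0,0,0]}
  ]
}}

```text
time: 7.0
position: [0.5136, -0.1223, 0.0188]
tool_rot: [3.079, -0.365, 0.321]
ft_force: [0.1, 0.8, -2.4]
grip_width: 0.152
```

```bash
python3 - <<'E'
from h import *
p,R,s=pose(); C=cal('wrist'); print(p,heading(R),s['ft_force'])
im=snap('wrist','wrist5'); np.savez('pics/wrist5.npz',K=C[0],R=C[1],t=C[2])
p,R,s=pose();print(p,heading(R),s['ft_force'])
im=snap('side','side5')
cv2.imwrite('pics/c9.png',cv2.resize(im[170:250,180:340],None,fx=4.5,fy=4.5,interpolation=cv2.INTER_CUBIC))
E
```

```text
[ 0.51358497 -0.12230509  0.01880132] -13.517872218083967 [ 0.13687167  0.76755807 -2.43061686]
[ 0.51460828 -0.12225726  0.01983356] -13.513230413976073 [ 0.31448432 -0.38404624 -2.36304609]
```

View pics/wrist5.png

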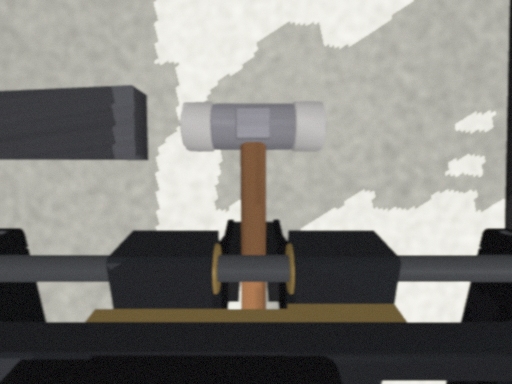

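View pics/c9.png

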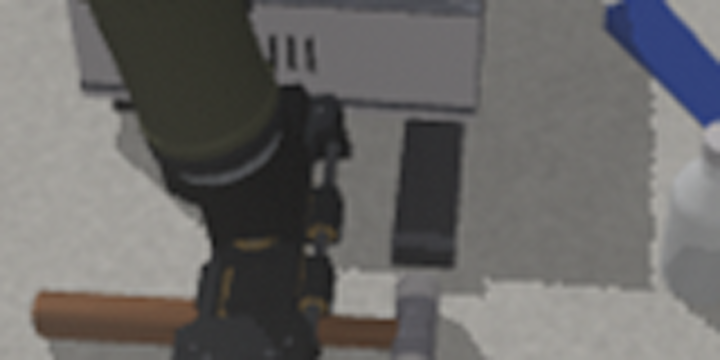

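Both views show the head in line with the wedge, with the head at row 126 and the wedge at rows 87–159. The gap is about 26 mm. First light tap: 6 mm past contact.

>>> {"method": "servo_tool", "body": {
  "series": [
    {"travel": [0,-0.01,0],"angular": [0,0,0]},
    {"travel": [0,-0.008,0],"angular": [0,0,0]},
    {"travel": [0,-0.005,0],"angular": [0,0,0]},
    {"travel": [0,-0.005,0],"angular": [0,0,0]},
    {"travel": [0,-0.004,0],"angular": [0,0,0]}
  ]
}}

```text
time: 7.6
position: [0.5224, -0.0908, 0.0202]
tool_rot: [3.079, -0.364, 0.326]
ft_force: [-0.9, -4.8, -1.0]
grip_width: 0.155
```

>>> {"method": "servo_tool", "body": {
  "series": [
    {"travel": [0,0.004,0],"angular": [0,0,0]},
    {"travel": [0,0.008,0],"angular": [0,0,0]},
    {"travel": [0,0,0],"angular": [0,0,0]},
    {"travel": [0,0,0],"angular": [0,0,0]}
  ]
}}

```text
time: 8.0
position: [0.5192, -0.1022, 0.0198]
tool_rot: [3.08, -0.364, 0.325]
ft_force: [-0.2, -0.6, -2.1]
grip_width: 0.154
```

```bash
python3 - <<'E'
from h import *
p,R,s=pose(); C=cal('wrist'); print(p,heading(R),s['ft_force'])
im=snap('wrist','wrist6'); np.savez('pics/wrist6.npz',K=C[0],R=C[1],t=C[2])
E
```

```text
[ 0.51919594 -0.10222276  0.01981734] -13.498566573311201 [-0.16881491 -0.5866693  -2.06428009]
```

View pics/wrist6.png

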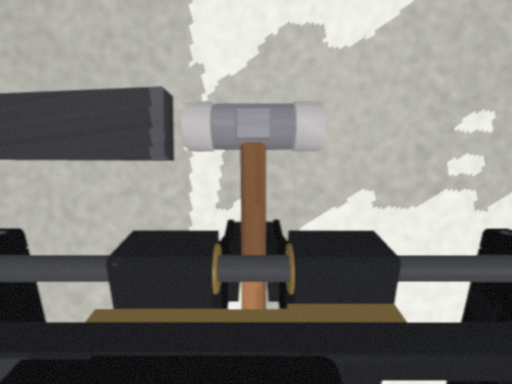

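Wrist picture: the wedge butt is now at column 173, clear of the face at column 183, and still straight. I measure how far it moved.

```bash
cat >> h.py <<'E'
D=np.array([.2365,.9716,0]); N_=np.array([.9716,-.2365,0])
def butt(f,C):
    im=cv2.imread(f'pics/{f}.png') ; g=cv2.cvtColor(im,cv2.COLOR_BGR2GRAY).astype(float)
    out=[]
    for r in(115,125,135,145):
        row=cv2.GaussianBlur(g[r-2:r+3].mean(0)[None],(3,1),0)[0]; dd=np.diff(row[100:182]); out.append(100+np.argmax(dd)+.5)
    P=onz('wrist',[[c,r] for c,r in zip(out,(115,125,135,145))],0,C); return out,(P@D).round(4)
E
python3 - <<'E'
from h import *
for f in('wrist5','wrist6'):
    z=np.load(f'pics/{f}.npz'); print(f,butt(f,(z['K'],z['R'],z['t'])))
p,R,s=pose(); print('tcp s',p@D)
E
```

```text
wrist5 ([np.float64(146.5), np.float64(146.5), np.float64(146.5), np.float64(147.5)], array([0.0698, 0.07  , 0.0702, 0.0697]))
wrist6 ([np.float64(172.5), np.float64(172.5), np.float64(172.5), np.float64(173.5)], array([0.075 , 0.0751, 0.0752, 0.0747]))
tcp s 0.023746384199502795
```

>>> {"method": "servo_tool", "body": {
  "series": [
    {"travel": [0,-0.006,0],"angular": [0,0,0]},
    {"travel": [0,-0.005,0],"angular": [0,0,0]},
    {"travel": [0,-0.004,0],"angular": [0,0,0]},
    {"travel": [0,-0.003,0],"angular": [0,0,0]}
  ]
}}

```text
time: 8.45
position: [0.5236, -0.0846, 0.0199]
tool_rot: [3.079, -0.363, 0.325]
ft_force: [-1.2, -3.7, -1.7]
grip_width: 0.158
```

>>> {"method": "servo_tool", "body": {
  "series": [
    {"travel": [0,0.003,0],"angular": [0,0,0]},
    {"travel": [0,0.006,0],"angular": [0,0,0]},
    {"travel": [0,0,0],"angular": [0,0,0]}
  ]
}}

```text
time: 8.75
position: [0.5213, -0.0938, 0.0199]
tool_rot: [3.08, -0.364, 0.325]
ft_force: [0.5, -0.7, -2.7]
grip_width: 0.152
```

>>> {"method": "servo_tool", "body": {
  "series": [
    {"travel": [0,-0.005,0],"angular": [0,0,0]},
    {"travel": [0,-0.004,0],"angular": [0,0,0]},
    {"travel": [0,-0.003,0],"angular": [0,0,0]},
    {"travel": [0,-0.002,0],"angular": [0,0,0]}
  ]
}}

```text
time: 9.15
position: [0.5247, -0.0799, 0.0199]
tool_rot: [3.079, -0.363, 0.325]
ft_force: [-0.4, -3.4, -1.6]
grip_width: 0.15
```

>>> {"method": "servo_tool", "body": {
  "series": [
    {"travel": [0,-0.002,0],"angular": [0,0,0]}
  ]
}}

```text
time: 9.25
position: [0.5251, -0.0779, 0.0199]
tool_rot: [3.08, -0.364, 0.325]
ft_force: [-1.1, -2.8, -1.4]
grip_width: 0.153
```

>>> {"method": "servo_tool", "body": {
  "series": [
    {"travel": [0,0.003,0],"angular": [0,0,0]},
    {"travel": [0,0.006,0],"angular": [0,0,0]},
    {"travel": [0,0,0],"angular": [0,0,0]}
  ]
}}

```text
time: 9.55
position: [0.5229, -0.0868, 0.0199]
tool_rot: [3.08, -0.364, 0.325]
ft_force: [-0.9, -0.7, -2.5]
grip_width: 0.155
```

```bash
python3 - <<'E'
from h import *
g=cv2.cvtColor(cv2.imread('pics/side0.png'),cv2.COLOR_BGR2GRAY)
print(g[190:206,264:288]); print('left foot');print(g[186:198,202:220])
E
```

```text
[[ 96  97  97  97  97  97  97  97  97  97  97  97  97  97  97  97  98  98
   96  97  98  87  82  98]
 [ 97  99  99  98  98  98  98  99  98  97  97  98  98  97  98  98  97  97
   97  98  97  88  83  99]
 [ 78  84  83  83  84  86  87  86  87  90  90  89  92  94  94  94  96  99
   99  99  99  91  86 100]
 [ 57  57  55  51  55  58  57  55  58  63  64  62  68  74  74  73  77  83
   83  84  85  82  85  98]
 [ 84  85  82  77  77  78  78  73  73  73  70  65  65  66  61  58  58  56
   52  52  54  69  89  95]
 [ 98  99  99  99  99 100  98  94  94  97  99  93  93  93  91  87  86  83
   78  78  78  82  92  96]
 [ 97  98  98  98  99  94  77  64  65  72  82  82  82  83  85  85  85  88
   92  97 100  99  98  98]
 [ 99  99  99 100 102  86  45  37  37  35  34  32  35  39  42  41  44  51
   65  86  98  99  97  97]
 [ 99  98  98  98 102  88  45  42  42  42  42  42  44  43  43  43  41  40
   51  80  98  98  96  97]
 [100 101  99  98 102  86  39  41  43  42  43  43  43  43  44  45  43  42
   53  82 100  99  97  97]
 [101 103 101  99  99  81  41  42  43  43  43  44  44  44  43  43  43  41
   58  88 102 10
[... 727 characters left out ...]
 95  95  96  96  97 101]
 [ 62  63  60  56  60  63  61  59  62  67  66  69  76  77  76  75  79  85]
 [ 85  87  86  81  81  82  80  76  77  76  73  68  67  67  64  60  60  59]
 [114 113 109  95  90  94  97  97  95 100 101  95  94  94  90  87  86  84]
 [137 139 122  76  53  59  69  69  68  75  84  83  87  97 101 100 101 101]
 [145 146 127  65  34  35  36  36  35  35  34  34  56  91 102 101 103 103]
 [145 145 133  97  66  60  62  61  58  49  48  48  69  98 104 104 104 103]
 [139 141 143 137 112  93  95  95  91  84  83  83  93 107 105 104 104 104]
 [138 140 141 144 131 102 104 105 105 105 104 105 106 103 102 103 103 104]
 [140 142 141 143 128 100 101 101 102 103 103 104 104 102 102 105 105 105]]
```

The short foot shows as a sliver about 1 px high above the wedge (side row 197, value about 35 against about 43). That suggests roughly 7–9 mm clearance, so the wedge should bind after about 21–33 mm of travel. It has gone about 18 mm, so I use small steps now.

>>> {"method": "servo_tool", "body": {
  "series": [
    {"travel": [0,-0.004,0],"angular": [0,0,0]},
    {"travel": [0,-0.004,0],"angular": [0,0,0]},
    {"travel": [0,-0.002,0],"angular": [0,0,0]}
  ]
}}

```text
time: 9.85
position: [0.5254, -0.0766, 0.0199]
tool_rot: [3.08, -0.363, 0.325]
ft_force: [-1.6, -3.2, -1.5]
grip_width: 0.153
```

>>> {"method": "servo_tool", "body": {
  "series": [
    {"travel": [0,-0.0015,0],"angular": [0,0,0]}
  ]
}}

```text
time: 9.95
position: [0.5257, -0.0757, 0.0199]
tool_rot: [3.079, -0.364, 0.325]
ft_force: [-1.2, -4.0, -1.3]
grip_width: 0.158
```

>>> {"method": "servo_tool", "body": {
  "series": [
    {"travel": [0,-0.0015,0],"angular": [0,0,0]}
  ]
}}

```text
time: 10.05
position: [0.526, -0.0742, 0.0199]
tool_rot: [3.079, -0.364, 0.325]
ft_force: [-1.4, -3.8, -1.7]
grip_width: 0.156
```

>>> {"method": "servo_tool", "body": {
  "series": [
    {"travel": [0,0.003,0],"angular": [0,0,0]},
    {"travel": [0,0.003,0],"angular": [0,0,0]},
    {"travel": [0,0,0],"angular": [0,0,0]}
  ]
}}

```text
time: 10.35
position: [0.5247, -0.0794, 0.02]
tool_rot: [3.081, -0.363, 0.325]
ft_force: [-0.2, -0.3, -1.7]
grip_width: 0.156
```

>>> {"method": "servo_tool", "body": {
  "series": [
    {"travel": [0,-0.004,0],"angular": [0,0,0]},
    {"travel": [0,-0.003,0],"angular": [0,0,0]}
  ]
}}

```text
time: 10.55
position: [0.5263, -0.0727, 0.0199]
tool_rot: [3.08, -0.363, 0.325]
ft_force: [-1.0, -3.7, -1.5]
grip_width: 0.155
```

>>> {"method": "servo_tool", "body": {
  "series": [
    {"travel": [0,-0.0015,0],"angular": [0,0,0]}
  ]
}}

```text
time: 10.65
position: [0.5266, -0.0716, 0.0199]
tool_rot: [3.079, -0.363, 0.325]
ft_force: [-2.0, -4.1, -2.2]
grip_width: 0.157
```

>>> {"method": "servo_tool", "body": {
  "series": [
    {"travel": [0,-0.0015,0],"angular": [0,0,0]}
  ]
}}

```text
time: 10.75
position: [0.527, -0.0703, 0.0199]
tool_rot: [3.079, -0.364, 0.325]
ft_force: [-1.2, -3.4, -2.3]
grip_width: 0.156
```

>>> {"method": "servo_tool", "body": {
  "series": [
    {"travel": [0,0.003,0],"angular": [0,0,0]},
    {"travel": [0,0.003,0],"angular": [0,0,0]},
    {"travel": [0,0,0],"angular": [0,0,0]}
  ]
}}

```text
time: 11.05
position: [0.5257, -0.0756, 0.02]
tool_rot: [3.081, -0.363, 0.325]
ft_force: [0.4, 0.5, -2.3]
grip_width: 0.154
```

>>> {"method": "servo_tool", "body": {
  "series": [
    {"travel": [0,-0.004,0],"angular": [0,0,0]},
    {"travel": [0,-0.003,0],"angular": [0,0,0]}
  ]
}}

```text
time: 11.25
position: [0.5272, -0.0688, 0.0199]
tool_rot: [3.08, -0.363, 0.325]
ft_force: [-1.2, -5.5, -1.2]
grip_width: 0.155
```

>>> {"method": "servo_tool", "body": {
  "series": [
    {"travel": [0,-0.001,0],"angular": [0,0,0]}
  ]
}}

```text
time: 11.35
position: [0.5275, -0.0682, 0.0199]
tool_rot: [3.079, -0.363, 0.325]
ft_force: [-1.5, -3.4, -2.5]
grip_width: 0.158
```

>>> {"method": "servo_tool", "body": {
  "series": [
    {"travel": [0,-0.0015,0],"angular": [0,0,0]}
  ]
}}

```text
time: 11.45
position: [0.5277, -0.067, 0.0199]
tool_rot: [3.079, -0.364, 0.325]
ft_force: [-1.1, -3.6, -0.9]
grip_width: 0.158
```

>>> {"method": "servo_tool", "body": {
  "series": [
    {"travel": [0,0.003,0],"angular": [0,0,0]},
    {"travel": [0,0.003,0],"angular": [0,0,0]},
    {"travel": [0,0,0],"angular": [0,0,0]}
  ]
}}

```text
time: 11.75
position: [0.5265, -0.0721, 0.02]
tool_rot: [3.081, -0.363, 0.325]
ft_force: [-0.1, -0.1, -2.5]
grip_width: 0.154
```

>>> {"method": "servo_tool", "body": {
  "series": [
    {"travel": [0,-0.004,0],"angular": [0,0,0]},
    {"travel": [0,-0.003,0],"angular": [0,0,0]}
  ]
}}

```text
time: 11.95
position: [0.528, -0.0655, 0.0199]
tool_rot: [3.08, -0.363, 0.325]
ft_force: [-1.6, -3.3, -0.7]
grip_width: 0.157
```

>>> {"method": "servo_tool", "body": {
  "series": [
    {"travel": [0,-0.0015,0],"angular": [0,0,0]}
  ]
}}

```text
time: 12.05
position: [0.528, -0.065, 0.0198]
tool_rot: [3.079, -0.364, 0.324]
ft_force: [-3.4, -6.1, -0.9]
grip_width: 0.154
```

>>> {"method": "servo_tool", "body": {
  "series": [
    {"travel": [0,-0.001,0],"angular": [0,0,0]}
  ]
}}

```text
time: 12.15
position: [0.5281, -0.0647, 0.0198]
tool_rot: [3.078, -0.365, 0.324]
ft_force: [-2.9, -7.0, 0.2]
grip_width: 0.154
```

>>> {"method": "servo_tool", "body": {
  "series": [
    {"travel": [0,-0.001,0],"angular": [0,0,0]}
  ]
}}

```text
time: 12.25
position: [0.5281, -0.0644, 0.0198]
tool_rot: [3.077, -0.367, 0.323]
ft_force: [-3.5, -6.7, 0.6]
grip_width: 0.159
```

>>> {"method": "servo_tool", "body": {
  "series": [
    {"travel": [0,-0.001,0],"angular": [0,0,0]}
  ]
}}

```text
time: 12.35
position: [0.5281, -0.0641, 0.0197]
tool_rot: [3.077, -0.368, 0.323]
ft_force: [-4.5, -9.5, 1.4]
grip_width: 0.153
```

>>> {"method": "servo_tool", "body": {
  "series": [
    {"travel": [0,-0.001,0],"angular": [0,0,0]}
  ]
}}

```text
time: 12.45
position: [0.5281, -0.0637, 0.0196]
tool_rot: [3.076, -0.369, 0.322]
ft_force: [-4.9, -9.8, 1.8]
grip_width: 0.154
```

>>> {"method": "servo_tool", "body": {
  "series": [
    {"travel": [0,0.004,0],"angular": [0,0,0]},
    {"travel": [0,0.006,0],"angular": [0,0,0]},
    {"travel": [0,0.004,0],"angular": [0,0,0]},
    {"travel": [0,0,0],"angular": [0,0,0]}
  ]
}}

```text
time: 12.85
position: [0.5261, -0.0737, 0.02]
tool_rot: [3.08, -0.363, 0.325]
ft_force: [-0.5, -0.0, -1.7]
grip_width: 0.157
```

```bash
python3 - <<'E'
from h import *
p,R,s=pose(); C=cal('wrist'); print(p,p@D,heading(R),s['ft_force'])
im=snap('wrist','wrist7'); np.savez('pics/wrist7.npz',K=C[0],R=C[1],t=C[2]); print(butt('wrist7',C))
E
```

```text
[ 0.52609518 -0.07368963  0.01996114] 0.05282466819712477 -13.446886980025099 [-0.5169535  -0.03478523 -1.6833358 ]
([np.float64(177.5), np.float64(177.5), np.float64(177.5), np.float64(178.5)], array([0.1013, 0.1014, 0.1015, 0.1009]))
```

View pics/wrist7.png

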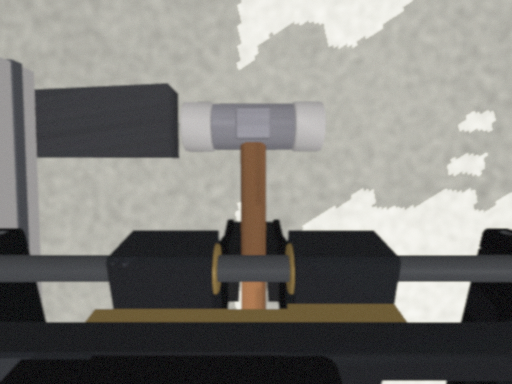

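Wrist picture: the mallet is off the wedge, and the wedge is still straight at columns 36–178, about 31 mm in and binding. Next come two firmer taps of up to about 14 N, to see whether it stays put.

>>> {"method": "servo_tool", "body": {
  "series": [
    {"travel": [0,-0.004,0],"angular": [0,0,0]},
    {"travel": [0,-0.004,0],"angular": [0,0,0]},
    {"travel": [0,-0.002,0],"angular": [0,0,0]},
    {"travel": [0,-0.002,0],"angular": [0,0,0]},
    {"travel": [0,-0.002,0],"angular": [0,0,0]}
  ]
}}

```text
time: 13.4
position: [0.5278, -0.0636, 0.0195]
tool_rot: [3.076, -0.368, 0.321]
ft_force: [-6.0, -11.6, 2.3]
grip_width: 0.158
```

>>> {"method": "servo_tool", "body": {
  "series": [
    {"travel": [0,-0.001,0],"angular": [0,0,0]}
  ]
}}

```text
time: 13.5
position: [0.5279, -0.0634, 0.0195]
tool_rot: [3.075, -0.37, 0.321]
ft_force: [-6.3, -11.5, 3.0]
grip_width: 0.157
```

>>> {"method": "servo_tool", "body": {
  "series": [
    {"travel": [0,0.004,0],"angular": [0,0,0]},
    {"travel": [0,0.006,0],"angular": [0,0,0]},
    {"travel": [0,0.005,0],"angular": [0,0,0]},
    {"travel": [0,0,0],"angular": [0,0,0]}
  ]
}}

```text
time: 13.9
position: [0.5261, -0.0738, 0.02]
tool_rot: [3.08, -0.363, 0.325]
ft_force: [-0.0, 0.4, -2.9]
grip_width: 0.155
```

```bash
python3 - <<'E'
from h import *
p,R,s=pose(); C=cal('wrist'); print(p,p@D,heading(R),s['ft_force'])
im=snap('wrist','wrist8'); np.savez('pics/wrist8.npz',K=C[0],R=C[1],t=C[2]); print(butt('wrist8',C))
E
```

```text
[ 0.52608579 -0.07381548  0.01995431] 0.052700165459288975 -13.45298695483715 [-0.0377059   0.427588   -2.86250727]
([np.float64(177.5), np.float64(177.5), np.float64(177.5), np.float64(177.5)], array([0.1012, 0.1013, 0.1014, 0.1015]))
```

>>> {"method": "servo_tool", "body": {
  "series": [
    {"travel": [0,-0.004,0],"angular": [0,0,0]},
    {"travel": [0,-0.004,0],"angular": [0,0,0]},
    {"travel": [0,-0.003,0],"angular": [0,0,0]},
    {"travel": [0,-0.002,0],"angular": [0,0,0]},
    {"travel": [0,-0.002,0],"angular": [0,0,0]}
  ]
}}

```text
time: 14.45
position: [0.5279, -0.0632, 0.0195]
tool_rot: [3.075, -0.369, 0.321]
ft_force: [-6.7, -13.3, 3.2]
grip_width: 0.159
```

>>> {"method": "servo_tool", "body": {
  "series": [
    {"travel": [0,-0.001,0],"angular": [0,0,0]}
  ]
}}

```text
time: 14.55
position: [0.5279, -0.0631, 0.0194]
tool_rot: [3.075, -0.371, 0.32]
ft_force: [-7.2, -13.2, 2.8]
grip_width: 0.154
```

>>> {"method": "servo_tool", "body": {
  "series": [
    {"travel": [0,0.004,0],"angular": [0,0,0]},
    {"travel": [0,0.006,0],"angular": [0,0,0]},
    {"travel": [0,0.006,0],"angular": [0,0,0]},
    {"travel": [0,0,0],"angular": [0,0,0]},
    {"travel": [0,0,0],"angular": [0,0,0]}
  ]
}}

```text
time: 15.05
position: [0.5263, -0.0731, 0.02]
tool_rot: [3.081, -0.362, 0.325]
ft_force: [0.2, 0.5, -2.6]
grip_width: 0.153
```

```bash
python3 - <<'E'
from h import *
p,R,s=pose(); C=cal('wrist'); print(p,p@D,heading(R),s['ft_force'])
im=snap('wrist','wrist9'); np.savez('pics/wrist9.npz',K=C[0],R=C[1],t=C[2]); print(butt('wrist9',C))
E
```

```text
[ 0.52627832 -0.07313753  0.01996353] 0.053404397253811534 -13.41898846998497 [ 0.20558927  0.53401063 -2.55074047]
([np.float64(178.5), np.float64(178.5), np.float64(178.5), np.float64(178.5)], array([0.1013, 0.1014, 0.1015, 0.1016]))
```

View pics/wrist9.png

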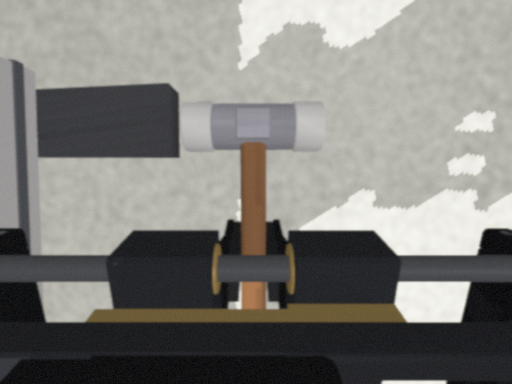

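The wedge's butt stays at the same place after taps of about 11, 14 and 15.5 N (0.1013, 0.1013 and 0.1014 m along the drive line). It is tight, with the mallet about 9 mm clear, so the mallet goes back.

```bash
python3 - <<'E'
from h import *
p,R,s=pose(); Q0=ori(-13.5,12)
w=[(p-D*.03+[0,0,0],Q0),(p-D*.04+[0,0,.03],Q0),(p-D*.05+[0,0,.055],Q0)]
a=p-D*.05; a[2]=.075; b=np.array([0.4804,-0.4148,.075])
for k in range(1,8):
    f=k/7; w.append((a+(b-a)*f,ori(-13.5-17.6*f,12)))
rows(w)
E
```

```text
--
{"travel":[-0,0.03,-0],"angular":[-0.002,-0.001,0.002]}, 
{"travel":[0.006,0.01,-0.029],"angular":[-0,0,-0]}, 
{"travel":[0.005,0.01,-0.025],"angular":[-0,0,-0]}, 
{"travel":[0.005,0.042,0.001],"angular":[-0.009,0,0.043]}, 
{"travel":[0.007,0.041,0.002],"angular":[-0.009,0,0.043]}, 
--
{"travel":[0.008,0.042,0.001],"angular":[-0.009,0,0.042]}, 
{"travel":[0.011,0.041,0.002],"angular":[-0.01,0,0.043]}, 
{"travel":[0.012,0.04,0.003],"angular":[-0.009,0,0.043]}, 
{"travel":[0.013,0.04,0.003],"angular":[-0.009,0,0.043]}, 
{"travel":[0.016,0.039,0.003],"angular":[-0.009,0,0.043]}, 
end [ 0.4805 -0.4151  0.0753] -31.09
```

>>> {"method": "servo_tool", "body": {
  "series": [
    {"travel": [0,0.03,0],"angular": [0,0,0.002]},
    {"travel": [0.006,0.01,-0.029],"angular": [0,0,0]},
    {"travel": [0.005,0.01,-0.025],"angular": [0,0,0]},
    {"travel": [0.005,0.042,0.001],"angular": [-0.009,0,0.043]},
    {"travel": [0.007,0.041,0.002],"angular": [-0.009,0,0.043]}
  ]
}}

```text
time: 15.6
position: [0.5063, -0.2051, 0.0758]
tool_rot: [3.055, -0.496, 0.328]
ft_force: [-0.6, -1.0, -2.7]
grip_width: 0.156
```

>>> {"method": "servo_tool", "body": {
  "series": [
    {"travel": [0.008,0.042,0.001],"angular": [-0.009,0,0.042]},
    {"travel": [0.011,0.041,0.002],"angular": [-0.01,0,0.043]},
    {"travel": [0.012,0.04,0.003],"angular": [-0.009,0,0.043]},
    {"travel": [0.013,0.04,0.003],"angular": [-0.009,0,0.043]},
    {"travel": [0.016,0.039,0.003],"angular": [-0.009,0,0.043]}
  ]
}}

```text
time: 16.1
position: [0.4803, -0.4165, 0.0743]
tool_rot: [2.959, -0.824, 0.311]
ft_force: [0.2, -0.0, -2.3]
grip_width: 0.158
```

>>> {"method": "servo_tool", "body": {
  "series": [
    {"travel": [0,0,0],"angular": [0,0,0]},
    {"travel": [0,0,0],"angular": [0,0,0]},
    {"travel": [0,0,0],"angular": [0,0,0]}
  ]
}}

```text
time: 16.4
position: [0.4807, -0.414, 0.0742]
tool_rot: [2.961, -0.821, 0.311]
ft_force: [-0.1, 1.5, -2.9]
grip_width: 0.155
```

```bash
python3 - <<'E'
from h import *
p,R,s=pose(); Q0=ori(-31.1,12); print(p,heading(R),(Q0.inv()*R).as_rotvec(),s['ft_force'])
g=[0.4804,-0.4148]
rows([([*g,.05],Q0),([*g,.032],Q0),([*g,.024],Q0),([*g,.021],Q0)])
im=snap('side','side10')
cv2.imwrite('pics/c10.png',cv2.resize(im[180:384,140:320],None,fx=2.9,fy=2.9,interpolation=cv2.INTER_CUBIC))
E
```

```text
[ 0.48073955 -0.41400975  0.07422311] -31.019859801061315 [ 0.0031679  -0.00101729 -0.00136683] [-0.14149266  1.46175831 -2.91480627]
--
{"travel":[-0.005,0.001,0.024],"angular":[-0.003,0.001,0.001]}, 
{"travel":[-0.004,-0,0.017],"angular":[-0,0,0]}, 
{"travel":[-0.001,-0,0.008],"angular":[-0,0,0]}, 
{"travel":[-0.001,-0,0.003],"angular":[-0,0,0]}, 
end [ 0.4803 -0.4148  0.0211] -31.08
```

View pics/c10.png

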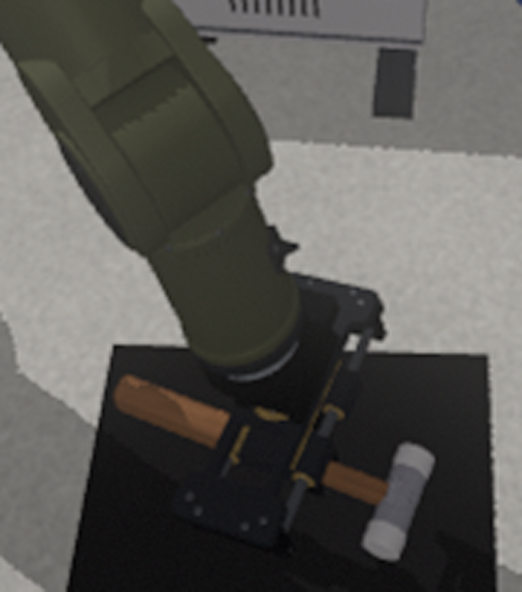

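The crop shows the mallet over the mat, level in the gripper, with the wedge in place under the tracer's corner at crop (395,85). Now I lower it.

>>> {"method": "servo_tool", "body": {
  "series": [
    {"travel": [-0.005,0,0.024],"angular": [-0.003,0,0]},
    {"travel": [-0.004,0,0.017],"angular": [0,0,0]},
    {"travel": [-0.001,0,0.008],"angular": [0,0,0]},
    {"travel": [-0.001,0,0.003],"angular": [0,0,0]},
    {"travel": [0,0,0],"angular": [0,0,0]}
  ]
}}

```text
time: 16.95
position: [0.4801, -0.4156, 0.0215]
tool_rot: [2.956, -0.823, 0.31]
ft_force: [-0.8, -0.6, -2.8]
grip_width: 0.158
```

>>> {"method": "servo_tool", "body": {
  "series": [
    {"travel": [0,0,0.001],"angular": [0,0,0]},
    {"travel": [0,0,0],"angular": [0,0,0]}
  ]
}}

```text
time: 17.15
position: [0.4807, -0.4164, 0.0214]
tool_rot: [2.955, -0.824, 0.312]
ft_force: [1.0, 0.0, -2.5]
grip_width: 0.154
```

>>> {"method": "servo_tool", "body": {
  "series": [
    {"travel": [0,0,0.001],"angular": [0,0,0]},
    {"travel": [0,0,0.001],"angular": [0,0,0]},
    {"travel": [0,0,0],"angular": [0,0,0]}
  ]
}}

```text
time: 17.45
position: [0.4807, -0.4161, 0.0187]
tool_rot: [2.956, -0.824, 0.311]
ft_force: [-0.2, -0.5, -1.8]
grip_width: 0.154
```

>>> {"method": "servo_tool", "body": {
  "series": [
    {"travel": [0,0,0.001],"angular": [0,0,0]},
    {"travel": [0,0,0],"angular": [0,0,0]}
  ]
}}

```text
time: 17.65
position: [0.4809, -0.4163, 0.0182]
tool_rot: [2.956, -0.824, 0.311]
ft_force: [-2.5, 2.4, 3.6]
grip_width: 0.155
```

The mallet is on the mat. Release gently.

>>> {"method": "servo_tool", "body": {
  "series": [
    {"travel": [0,0,-0.0005],"angular": [0,0,0]},
    {"travel": [0,0,0],"angular": [0,0,0]},
    {"travel": [0,0,0],"angular": [0,0,0]},
    {"travel": [0,0,0],"angular": [0,0,0]}
  ],
  "claw": 0.05
}}

```text
time: 18.05
position: [0.4809, -0.4163, 0.0183]
tool_rot: [2.956, -0.823, 0.311]
ft_force: [0.6, -0.5, 0.0]
grip_width: 0.431
```

>>> {"method": "servo_tool", "body": {
  "series": [
    {"travel": [0,0,0],"angular": [0,0,0]},
    {"travel": [0,0,0],"angular": [0,0,0]},
    {"travel": [0,0,0],"angular": [0,0,0]}
  ]
}}

```text
time: 18.35
position: [0.4808, -0.4162, 0.0182]
tool_rot: [2.956, -0.824, 0.311]
ft_force: [-0.2, -0.5, -0.3]
grip_width: 0.564
```

```bash
python3 - <<'E'
from h import *
p,R,s=pose(); print(p,s['grip_width']*.087,s['ft_force']); snap('wrist','wrist11')
q=ori(-31.1,12)
rows([(p+[0,0,z],q) for z in(.015,.045,.09,.13,.16)])
E
```

```text
[ 0.4808045  -0.41621048  0.01822347] 0.04905293309881661 [-0.2313703  -0.52070365 -0.34392494]
--
{"travel":[0.003,0,-0.015],"angular":[0.001,-0,-0]}, 
{"travel":[0.006,0,-0.029],"angular":[0,-0,-0]}, 
{"travel":[0.01,0,-0.044],"angular":[0,-0,-0]}, 
{"travel":[0.008,0,-0.039],"angular":[0,-0,-0]}, 
{"travel":[0.006,0,-0.029],"angular":[0,-0,-0]}, 
end [ 0.4807 -0.416   0.1777] -31.13
```

View pics/wrist11.png

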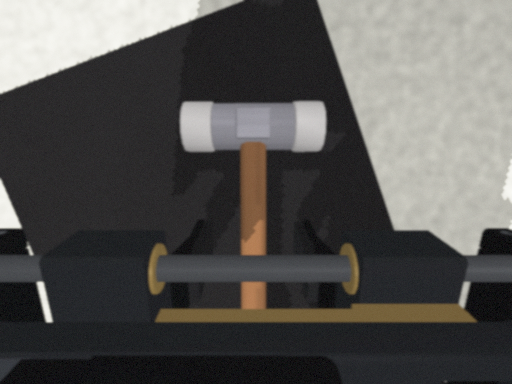

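The mallet lies on the mat with its handle at column 254, and the open fingers are clear on both sides. Now I go straight up.

>>> {"method": "servo_tool", "body": {
  "series": [
    {"travel": [0.003,0,-0.015],"angular": [0,0,0]},
    {"travel": [0.006,0,-0.029],"angular": [0,0,0]},
    {"travel": [0.01,0,-0.044],"angular": [0,0,0]},
    {"travel": [0.008,0,-0.039],"angular": [0,0,0]},
    {"travel": [0.006,0,-0.029],"angular": [0,0,0]}
  ]
}}

```text
time: 18.9
position: [0.481, -0.4172, 0.1816]
tool_rot: [2.954, -0.825, 0.316]
ft_force: [0.7, 0.6, -0.4]
grip_width: 0.574
```

>>> {"method": "servo_tool", "body": {
  "series": [
    {"travel": [0,0,0],"angular": [0,0,0]},
    {"travel": [0,0,0],"angular": [0,0,0]},
    {"travel": [0,0,0],"angular": [0,0,0]}
  ]
}}

```text
time: 19.2
position: [0.4802, -0.4152, 0.1768]
tool_rot: [2.957, -0.824, 0.308]
ft_force: [-0.2, 0.1, -0.4]
grip_width: 0.575
```

```bash
python3 - <<'E'
from h import *
C=cal('wrist'); snap('wrist','wrist12'); a=snap('side','side12'); b=snap('scene','scene12'); print(pose()[0],pose()[2]['time'])
# tracer/cleaner comparisons side
a0=cv2.imread('pics/side0.png'); d=cv2.absdiff(a,a0).max(2); 
cv2.imwrite('pics/c12.png',np.hstack([cv2.resize(a[90:260,180:370],None,fx=2,fy=2),cv2.resize(cv2.cvtColor(d[90:260,180:370],cv2.COLOR_GRAY2BGR)*3,None,fx=2,fy=2)]))
h=onz('wrist',[[244,120]],.017,C); print(h)
E
```

```text
[ 0.48005988 -0.41542802  0.17644219] 19.35
[[ 0.56855945 -0.45587724  0.017     ]]
```

View pics/wrist12.png

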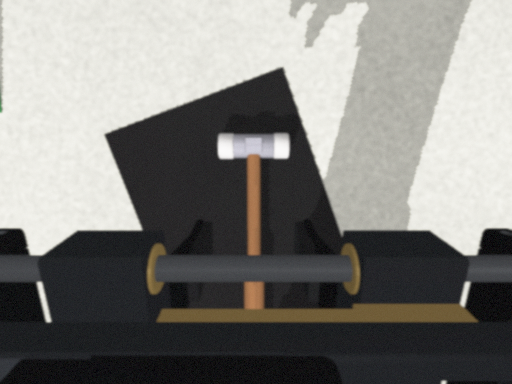

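View pics/c12.png

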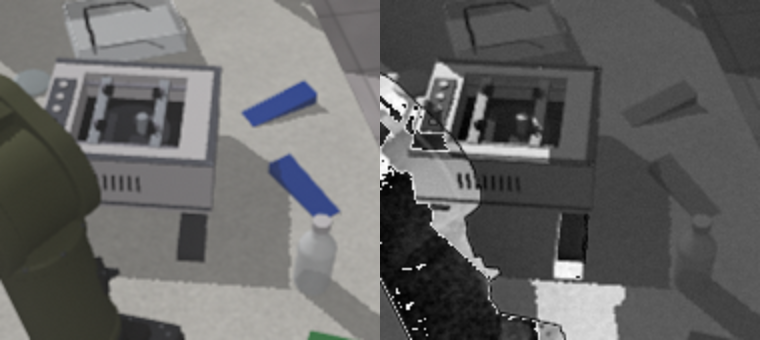

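View pics/side12.png

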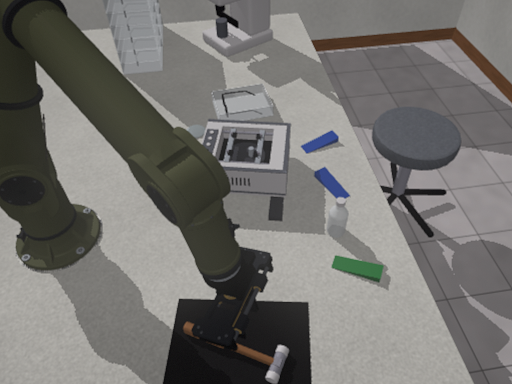

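The mallet lies flat on the mat: wrist (254,146), side head (277,363), where it started. In the difference picture only the wedge has changed besides shadows and the arm. The tracer, cleaner, tray and lens edges coincide. Handing in.

```bash
python3 -c "
from h import *
C=cal('wrist'); print(onz('wrist',[[254,146]],.017,C)); print(ctrl.close_job())"
```

```text
[[ 0.53826403 -0.45085309  0.017     ]]
the job is handed in; nothing more can be done
None
```

The steel wedge is knocked in and tight under the short foot, and the mallet is back on the mat. I handed the job in at about 19.4 s of the 48 s.

**What I did:** I gripped the mallet by the thin part of its handle, 68 mm from the head's axis. I tapped the wedge's thick end with a nylon face, drawing the mallet back after each tap. The wedge slid about 31 mm at 3–5 N, and then the push needed rose sharply.

**Tightness:** The last three taps, at about 11, 14 and 15.5 N measured at the wrist, left the wedge in the same place to within about 0.2 mm. I could not measure the force between wedge and tracer, so its 4 N minimum is inferred from this.

**Mallet:** It lies flat where it started, its head within about 1 mm of its first position.

**Other things:** In the before-and-after side pictures, the tracer, tray, glasses and cleaner had not shifted; the lens was partly behind the arm in the last one. The tracer's level was judged only from these pictures.

**Disagreements:** Heights measured from two views differed from the stated ones by up to about 5 mm, so for the mallet and wedge I used the text's heights. During the firmer taps the wrist also read about 4 N sideways and 5 N upward. I took this as friction at the mallet face and did not check it further.

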